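# Find the waterlogged side of a grinding wheel by feel and hold it down

## Robot

A 7-joint arm with a two-finger parallel gripper is mounted at the origin on a cart in front of the work surface, level with it; the furniture and walls round the work are solid. World frame = base frame: x ahead of the robot, y to its left, z up, the work surface at z = 0. Lengths are in mm, angles in rad, forces in N, time in s.
With the tool pointing down it reaches from about 400 to 875 mm from the base axis. Payload 4.4 kg.
Tool frame: the origin (TCP) lies at the very end of the fingers, on their centre line; the grasp point (between the pads) lies behind it (ctrl.hold_point_z is the z of the grasp point in the tool frame, in mm); z points along the fingers, y is the direction in which the jaws open and shut (so a half turn about z gives the same grasp; the last joint's range is limited). The gripper opens to 85 mm and grips with 20 to 120 N. Pads are 22 mm wide; open, the fingers measure 114 mm over their backs; the gripper's body (76 mm by 85 mm) begins 54 mm behind the grasp point. The pads swing forward as they close: fully open they stand 13 mm farther back than shut.
Start: joints at [1.229, 0.628, 0.038, 1.517, -0.027, 0.996, -0.02], TCP at [177.033, -625.441, 231.313] pointing down, gripper open.
Joint ranges: [-3.06, 3.06], [-0.37, 2.12], [-1.25, 1.32], [0.18, 2.47], [-1.1, 4.24], [0.23, 1.98], [-2.94, 2.94]. Speed limits (rad/s): [2.57, 2.57, 3.14, 3.14, 3.14, 3.14, 3.14].

## Interface

Orientations are given as [roll, pitch, yaw] about the fixed x, y, z axes, in that order (R = Rz(yaw) Ry(pitch) Rx(roll)).
In Python, from cell import ctrl, vision gives the robot as it stands.
- The arm moves only by the shell command python3 -m crank 'ROWS' [OPENING]. ROWS is JSON, a list of rows, each an object of numbers: "x", "y", "z": the shift along the tool's x, y, z in cm; "spin": the turn about the tool's z in rad. A call has 1 to 5 rows; each row shifts and turns the commanded pose from where the row before left it, along the tool's axes as they then stand; what a row does not reach is not made up. A row lasts 1/10 s, in which the tool goes at most 50 mm and 8.59 degrees, less where a joint would pass 70% of its speed; a pose out of reach is approached as far as the arm can. A call is refused whole if a number of a shift passes 5 or a number of a turn 0.15, either way. A call with a gripper value outside its range is refused whole. OPENING is the opening in per cent of the stroke, from 0 (shut) to 100 (fully open), set as the call begins (- or left out, the last holds). The fingers move at their own pace and stop on an object; the grip force is fixed at half the most. Time passes only in rows, so rows that do not move let the fingers close. It gives the time, the measured TCP pose, the force and the opening at its end, in the units of the state.
- ctrl.read_state(): the state, without advancing time (a new reading comes with each control period).
- vision.get_image(name): name is "scene" or "top" or "wrist"; returns the picture (400x640x3 uint8, blue, green, red); there is no depth.
- vision.calibration(name): a dict with "vfov" (degrees; the focal length in pixels is half the picture's height over the tangent of half this angle, whatever the lens; pixels are square), "cx", "cy" (the principal point, pixels), "distortion" ([k1, k2, p1, p2, k3] as OpenCV has them; the pictures are not rectified), "eye" and "rotation" of the camera in the world. Camera axes: x right, y up, looking along -z (the intrinsics and any distortion apply to the point x, -y, -z); pixel columns grow to the right and rows downward; lengths in mm; the calibration is good to about 2 mm. A picture is of the moment at which its call begins: read the wrist's pose just before it. calibration takes no time and is no camera call; for the wrist camera it gives the pose at the moment of the call.
- ctrl.finish_job(): hands the job in, once; it reports no verdict.
Trained networks look in the newest picture that a camera, given by its name, has taken for a name from the list of things; names that differ only in an ending like _2 or _b are one class to them, and where a whole thing is asked for, a point or a joint stands for the part that bears it (a point fixed in the world has none). Each returns a list of dicts, best first, with "score" (0 to 1); they miss things now and then, are a little off and sometimes report something else, mostly with a low value. They report only what shows in the picture. A call takes as long as a camera call. They do not tell look-alikes from the thing itself.
- vision.boxes_of(name, camera): "extent" ([left, top, right, bottom] in pixels, round what is visible of it).
- vision.regions_of(name, camera): "mask" (400x640 bool, what is visible of it) and "extent" ([left, top, right, bottom] in pixels, round what is visible of it).
- vision.place_of(name, camera): "point" ([column, row] in pixels: a listed point, or the origin of a listed thing).
The state is a dict: "clock": time; "qpos": joint angles; "qd": joint speeds; "tau": joint torques, N m; "eef_pos": TCP position; "tool_rot": TCP orientation; "force": force on the tool from outside, world axes, zero at the start; "torque": the same for the moment, N m; "width": finger opening in mm.
Only numpy, scipy, OpenCV 4.12 (cv2) and the standard library are available. Lean on these libraries where they do the work, as an engineer would, in place of code of your own. Each camera call takes 0.05 s, during which the arm holds its last target.

## Task

The stone of this wet grinder was left standing in water, and one side has soaked up enough to be heavy, though it does not show. Pull out the spindle lock pin and stand it fully home in its own labelled wooden block; then turn the wheel by hand to feel which side is heavy - the seals drag, so left to itself it stops well short - and finish gripping the wheel by its stone rim, at rest with the heavy side straight down, so that the light side can be marked: do not let go. Leave the tools on the bench where they lie.

Things in the scene. Friction and masses are not known exactly. Their poses are not given: they have to be found in the camera images.
- wet_grinder: Fixed frame of a small wet grinder: grey base plate 180x250x14 mm, two bearing pedestals (58 mm in x, 28 mm in y, centred at y = -58 and +58 mm, 155 mm high), the upright wheel between them over a low drip pan. Origin on the bench under the middle of the wheel; z up; y along the wheel's level shaft, towards the lock pin. Yaw within 0.25 rad of the world's.
- lock_bush (a point): Middle of the top face of the steel lock bracket, 172 mm above the bench, at the mouth of its upright 12 mm hole, in which the pin stands; axes as the frame. The bracket is 36 mm wide (x) and 14 mm thick; it reaches 22 mm past the hole in +y and back to the pedestal in -y. The wheel's face is 82 mm away in -y.
- wheel_axis (a point): Centre of the wheel, 125 mm above the bench; axes as the frame, y = the wheel's axis. Grey stone disc, diameter 170 mm, 28 mm thick (14 mm to either side), rim top 210 mm above the bench. Flanges of 67 mm diameter; outside them its faces are free to grip across the thickness. A white witness line across rim and faces is on top when locked; the heavy side does not show, and starts over 55 degrees from straight down.
- wheel (a joint): Turn of the wheel (rad), 0 as locked (about 0.05 play), growing as the rim's top moves to the frame's +x; endless once unlocked. The soaked side pulls with 0.18 to 0.23 N m when level with the axis; the seals drag 0.084 N m. So a wheel let go creeps round within some 3 s and stops 21 to 28 degrees short of heavy side down, on the side it came from; this near straight up it does not move either.
- lock_pin: Steel lock pin, 90 g, upright in the bracket and in a notch of the shaft's collar below, so that the wheel cannot turn. Origin: centre of its lower tip; z up along it. Shank diameter 10 mm from 0 to 28 mm, tip chamfered; shoulder diameter 22 mm at 28 to 31 mm, resting on the bracket; neck; round knob to grip, diameter 26 mm, from 39 to 65 mm. Lifted 30 mm it is clear.
- pin_block: The pin's own block: beech, 48x48x42 mm, fixed, one of three in a row 59 mm apart along their y axes (the order differs each time). Origin: centre of its underside, 6 mm above the bench. The label on its -x face is a small plate with a raised outline of a short pin with a knob. Upright hole, diameter 15 mm, 34 mm deep, in the middle of the top (42 mm above the origin).
- pin_hole (a point): Mouth of the pin's own hole, at the middle of its block's top, 48 mm above the bench; axes as the block. With the pin home its shoulder rests on the block's top and its tip is 28 mm below this point.
- key_block: The chuck key's block, like the pin's, with an empty hole of 25 mm diameter, too wide for the pin; its label shows a T-handled key. Origin as for the pin's block.
- stick_block: The dressing stick's block: a 20 mm square abrasive stick stands in it, 38 mm above the block's top; its label shows a plain bar. Origin as for the pin's block.
- chuck_key: T-handled chuck key, 120x112x18 mm, lying in front of the grinder, to the left; to be left alone. Origin: centre of its underside.
- spanner: Open-ended steel spanner, 42x202x7 mm, lying in front of the grinder; to be left alone. Origin: centre of its underside.
- steel_square: Small engineer's square, 138x100x12 mm, lying to the right of the grinder; to be left alone. Origin: centre of its underside.
- sanding_block: Cork sanding block, 56x100x28 mm, lying behind the wooden blocks; to be left alone. Origin: centre of its underside.
- marker: Marker pen, 13x135x15 mm, lying in front of the wooden blocks; to be left alone. Origin: centre of its underside.
There are look-alikes about, which are no part of the job. There is more than one size of the lock_pin; the one meant has the size given above.

How it is judged (in metres and radians):
On the way, in this order (a step that is already met when the one before it is completed fails the run):
1. the lock pin stands fully home in its own block and is let go (horizontal distance between lock_pin and pin_block below 0.006 m and z of lock_pin in the frame of pin_block between 0.006 and 0.019 m and angle between lock_pin's own z axis and vertical below 0.15 rad and contact force between the fingers and lock_pin below 0.1 N), for 0.2 s.
2. the heavy side is straight down (within 16 degrees), the fingers grip the stone and it is at rest (height (world z) of soaked_c0 below 0.0750124 m and contact force between the fingers and wheel_c0 above 3 N and velocity of joint wheel between -0.05 and 0.05 rad/s), for 0.5 s.
At the end, for the whole second after the job is handed in: The fingers still grip the stone of the wheel (over 3 N), which is at rest with its heavy side within 16 degrees of straight down, and the lock pin stands untouched and upright in its own block, its shoulder within 5 mm of the block's top (all of step 1 and all of step 2); the arm keeps its last pose, push and grip.
It fails at once if a tool that was to be left alone is moved by more than 25 mm (distance of any of chuck_key, spanner, steel_square, sanding_block, marker from where it was at the start of the episode above 0.025 m).
It fails at once if the lock pin falls to the bench (height (world z) of lock_pin below 0.008 m).
It also fails if it takes over 72 s, if anything falls off the work surface, if the arm or the gripper's body presses on something with over 40 N, if the wrist force passes 120 N, or if a joint passes its speed limit or range.

## Working session

There is one attempt and no reset: what is moved stays moved. The work goes in short steps, Python scripts to look and compute and a shell command to move; the robot and the scene stay as the last step left them, time stands still between calls to the robot, and variables do not carry over. Pictures are saved under pics/ and viewed, and the job is handed in when it is done.

```bash
ls; mkdir -p pics
python3 - <<'E'
from cell import ctrl,vision
import cv2
print(ctrl.read_state(), ctrl.hold_point_z)
for n in ["scene","top","wrist"]:
    cv2.imwrite(f"pics/{n}0.png",vision.get_image(n)); print(n,vision.calibration(n))
E
```

```text
pics
{'clock': 0.0, 'qpos': array([ 1.22920009,  0.62934047,  0.0384224 ,  1.51837962, -0.0270066 ,
        0.99630438, -0.01998549]), 'qd': array([-3.26471741e-04,  9.81755898e-04,  1.15288565e-03,  1.12333541e-03,
       -1.04275534e-03,  9.02725421e-04, -3.08781450e-05]), 'tau': array([-1.04970186e-04, -5.63403261e+01,  1.22660704e+00, -1.93439323e+01,
        1.11363948e-02,  1.07405253e-02,  5.50593086e-05]), 'eef_pos': array([ 176.87142166, -624.81446812,  230.38868556]), 'tool_rot': array([-3.13967813e+00,  8.26293792e-06,  2.75822720e-01]), 'force': array([ 0.12809618, -0.5543902 ,  0.40419956]), 'torque': array([-0.01013018,  0.00943123,  0.00147905]), 'width': 85.42822738564936} -18.700000000000003
scene {'vfov': 42.69348221156084, 'cx': 329.09644189732404, 'cy': 193.46103006504183, 'distortion': array([-0.00933101,  0.        ,  0.        ,  0.        ,  0.        ]), 'eye': array([ 98.41797099, 908.65602028, 702.97190984]), 'rotation': array([ 1.08540360e+00, -1.79224211e-03, -2.71049155e+00])}
top {'vfov': 48.42685363448631, 'cx': 315.4066840544176, 'cy': 203.69565459821138, 'distortion': array([-0.04040483,  0.        ,  0.        ,  0.        ,  0.        ]), 'eye': array([ 372.6946305 ,  -85.44334358, 1371.78746276]), 'rotation': array([ 0.13128089,  0.02550563, -1.56702922])}
wrist {'vfov': 64.21554379541458, 'cx': 320.3280772156258, 'cy': 196.1984841947473, 'distortion': array([-0.01928629,  0.        ,  0.        ,  0.        ,  0.        ]), 'eye': array([ 255.53018051, -604.17990735,  373.5039823 ]), 'rotation': array([-3.28240501e-01,  1.12673479e-03, -1.29464431e+00])}
```

View pics/scene0.png

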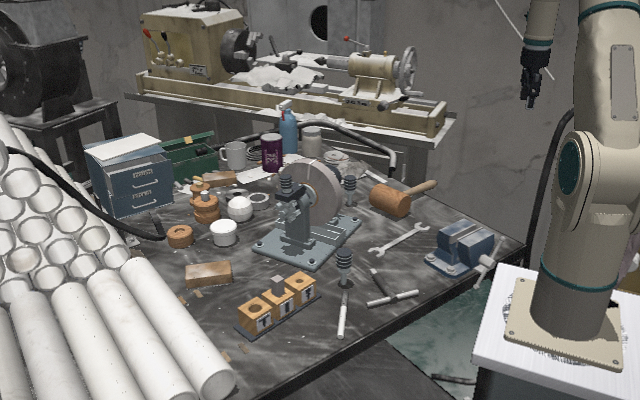

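View pics/top0.png

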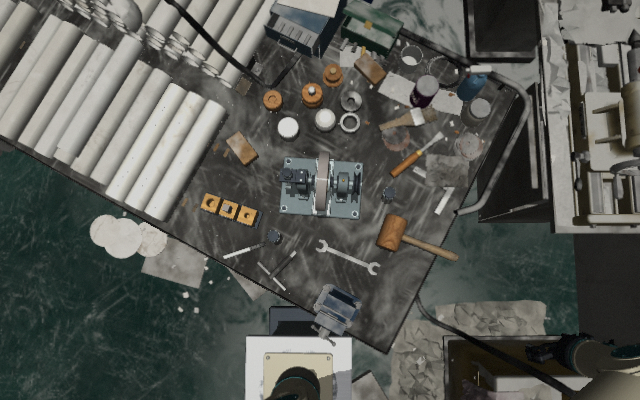

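View pics/wrist0.png

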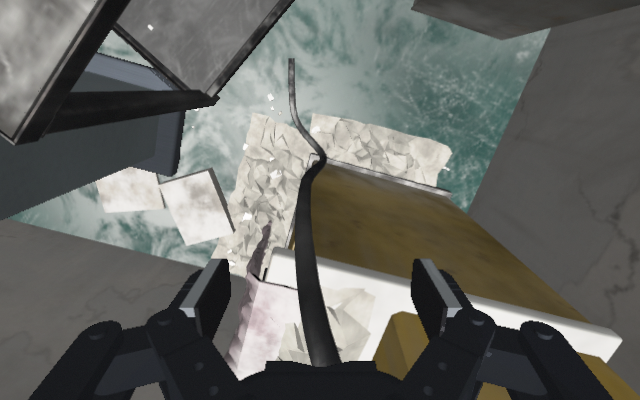

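```bash
cat > h.py <<'E'
import numpy as np, cv2
from cell import ctrl,vision
from scipy.spatial.transform import Rotation as Ro
def K(c):
    f=200/np.tan(np.radians(c["vfov"])/2); return np.array([[f,0,c["cx"]],[0,f,c["cy"]],[0,0,1.]])
def ray(c,p):
    u=cv2.undistortPoints(np.array([[p]],float),K(c),np.array(c["distortion"]))[0,0]
    return Ro.from_euler('xyz',c["rotation"]).apply([u[0],-u[1],-1.])
def atz(c,p,z):
    d=ray(c,p);e=np.array(c["eye"]);return e+d*(z-e[2])/d[2]
def proj(c,P):
    P=np.atleast_2d(np.array(P,float)); q=Ro.from_euler('xyz',c["rotation"]).inv().apply(P-c["eye"])
    q=q*[1,-1,-1]
    return cv2.projectPoints(q.reshape(-1,1,3),np.zeros(3),np.zeros(3),K(c),np.array(c["distortion"]))[0].reshape(-1,2)
def tri(obs):
    A=np.zeros((3,3));b=np.zeros(3)
    for c,p in obs:
        d=ray(c,p);d/=np.linalg.norm(d);M=np.eye(3)-np.outer(d,d);A+=M;b+=M@np.array(c["eye"])
    return np.linalg.solve(A,b)
def snap(n,f=None,crop=None,s=1):
    c=vision.calibration(n);im=vision.get_image(n)
    if f:
        o=im if crop is None else im[crop[1]:crop[3],crop[0]:crop[2]]
        cv2.imwrite("pics/"+f,cv2.resize(o,None,fx=s,fy=s,interpolation=cv2.INTER_CUBIC))
    return c,im
E
python3 - <<'E'
from h import *
cs={}
for n in ["top","scene"]:
    cs[n]=vision.calibration(n)
    for t in ["lock_bush","wheel_axis","lock_pin","pin_hole","key_block","stick_block","pin_block","wet_grinder"]:
        r=vision.place_of(t,n); print(n,t,[(np.round(q["point"],1).tolist(),round(q["score"],2)) for q in r[:4]])
E
python3 - <<'E'
import cv2
a=cv2.imread('pics/scene0.png');cv2.imwrite('pics/s1.png',cv2.resize(a[140:350,170:430],None,fx=3,fy=2.8,interpolation=2)[:600])
a=cv2.imread('pics/top0.png');cv2.imwrite('pics/t1.png',cv2.resize(a[110:300,180:440],None,fx=3,fy=3,interpolation=2)[:600])
E
```

```text
top lock_bush [([283.2, 175.6], 0.82)]
top wheel_axis [([321.5, 180.6], 0.62)]
top lock_pin [([286.5, 176.5], 0.65), ([384.6, 194.0], 0.57), ([275.7, 236.2], 0.44)]
top pin_hole [([243.5, 213.3], 0.86), ([213.8, 204.6], 0.16)]
top key_block [([243.7, 149.9], 0.27)]
top stick_block [([229.4, 209.9], 0.81), ([248.1, 213.0], 0.56)]
top pin_block [([248.8, 218.4], 0.62)]
top wet_grinder [([325.8, 187.9], 0.94), ([246.5, 215.2], 0.32)]
scene lock_bush [([283.8, 193.7], 0.77)]
scene wheel_axis [([306.0, 194.2], 0.73), ([279.6, 312.4], 0.52), ([310.7, 235.6], 0.23)]
scene lock_pin [([341.8, 285.4], 0.69), ([349.2, 202.7], 0.56), ([284.9, 203.0], 0.52)]
scene pin_hole [([301.9, 280.9], 0.86)]
scene key_block [([254.4, 325.0], 0.68)]
scene stick_block [([277.4, 311.5], 0.62)]
scene pin_block [([303.3, 296.4], 0.71)]
scene wet_grinder [([307.9, 237.0], 0.73)]
```

View pics/s1.png

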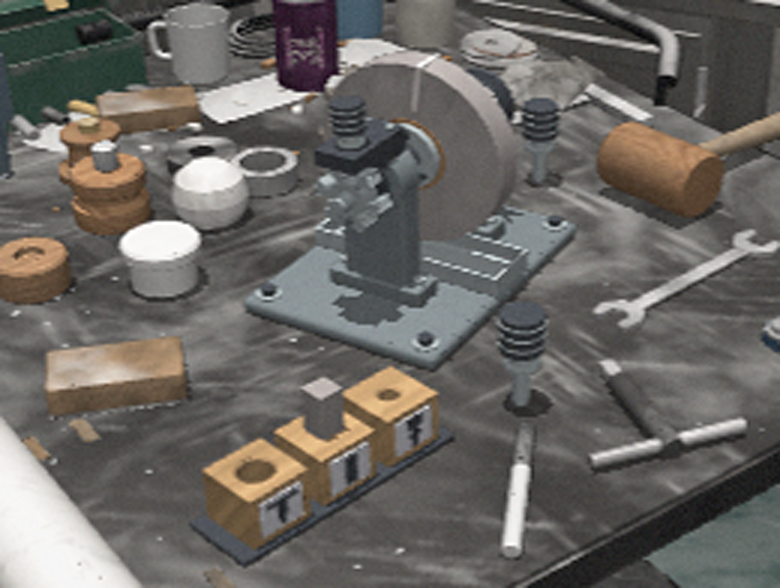

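View pics/t1.png

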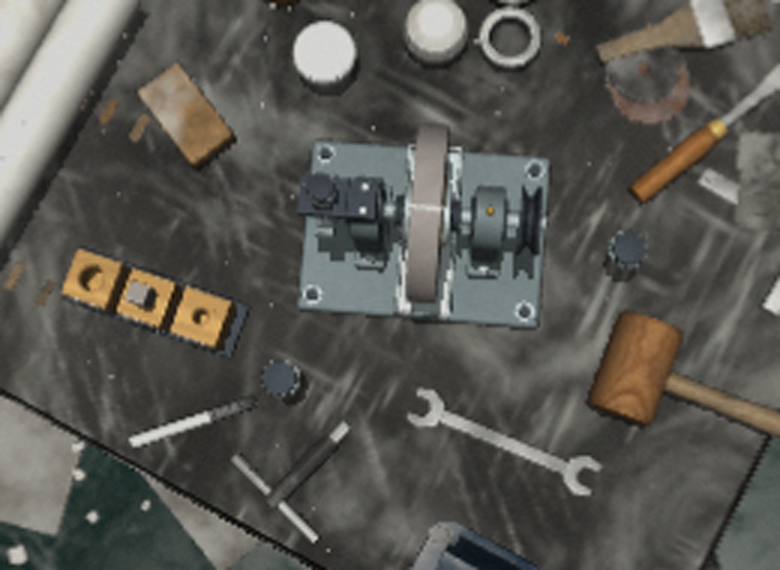

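Run:
```python
from h import *
T=vision.calibration("top");S=vision.calibration("scene")
print("bush",tri([(T,(283.2,175.6)),(S,(283.8,193.7))]), atz(T,(283.2,175.6),172), atz(S,(283.8,193.7),172))
print("hole net",tri([(T,(243.5,213.3)),(S,(301.9,280.9))]),atz(T,(243.5,213.3),48),atz(S,(301.9,280.9),48))
# crop px: t1 /3+(180,110); s1 x/3+170,y/2.8+140
t=lambda x,y:(x/3+180,y/3+110)
s=lambda x,y:(x/3+170,y/2.8+140)
for nm,p in dict(pinhole=(204,315),stick=(0,0),keyhole=(94,277)).items(): print(nm,atz(T,t(*p),48))
for nm,p in dict(pinhole=(391,394),keyhole=(254,472)).items(): print(nm,atz(S,s(*p),48))
for nm,p in dict(bolt1=(325,153),b2=(535,169),b3=(312,294),b4=(524,311)).items(): print(nm,atz(T,t(*p),16))
for nm,p in dict(bolt1=(268,290),b2=(555,221),b3=(425,341)).items(): print(nm,atz(S,s(*p),16))
print("knob",atz(T,t(325,190),209), atz(S,s(349,98),209))
print("wheel top", atz(T,t(428,207),210),"rimfar",atz(T,t(433,126),125),atz(T,t(425,298),125), "line scene",atz(S,s(428,58),210))
```

```text
bush [609.68285839  35.01662254 170.72095863] [608.97955228  34.68893732 172.        ] [608.98376991  37.13481644 172.        ]
hole net [510.65773352 161.85463061  51.49399044] [518.1648839  165.42542219  48.        ] [505.05336842 156.63700583  48.        ]
pinhole [513.03856039 151.67402095  48.        ]
stick [843.30082476 374.41362203  48.        ]
keyhole [551.45330497 264.40163563  48.        ]
pinhole [508.28761558 157.44758405  48.        ]
keyhole [547.77840033 271.45532727  48.        ]
bolt1 [686.05979838  34.8773562   16.        ]
b2 [ 668.69914662 -183.06026195   16.        ]
b3 [538.2365635   46.47760114  16.        ]
b4 [ 520.902443   -170.51014144   16.        ]
bolt1 [686.15992267  32.94649529  16.        ]
b2 [ 519.73781479 -173.31557782   16.        ]
b3 [537.30392283  47.29227023  16.        ]
knob [607.82239072  17.34071604 209.        ] [611.77174487  17.65178088 209.        ]
wheel top [592.16579538 -74.25594193 210.        ] rimfar [687.06695242 -78.10553189 125.        ] [521.20761369 -70.75411022 125.        ] line scene [592.07744187 -74.35519055 210.        ]
```

```bash
cat > plan.py <<'E'
# prints suggested rows: python3 plan.py x y z yaw n
import sys
from h import *
def plan(x,y,z,yaw,n,cur=None):
    s=ctrl.read_state() ; p=np.array(s["eef_pos"]); w=s["tool_rot"][2]
    D=np.array([x,y,z])-p; dw=(yaw-w+np.pi)%(2*np.pi)-np.pi
    out=[]
    for i in range(n):
        a=w+dw*i/n
        d=D/n/10
        out.append(dict(x=round(d[0]*np.cos(a)+d[1]*np.sin(a),2),y=round(d[0]*np.sin(a)-d[1]*np.cos(a),2),z=round(-d[2],2),spin=round(-dw/n,3)))
    return out
if __name__=="__main__":
    a=list(map(float,sys.argv[1:5]));n=int(sys.argv[5])
    s=ctrl.read_state();print(round(s["clock"],2),np.round(s["eef_pos"],1),np.round(s["tool_rot"],3),np.round(s["force"],1),np.round(s["width"],1))
    for r in plan(*a,n): print(r)
E
python3 plan.py 590 10 320 1.49 18
```

```text
0.95 [ 177.  -625.5  231.3] [ 3.142 -0.     0.276] [ 1.1  0.2 -0.8] 85.5
{'x': np.float64(3.17), 'y': np.float64(-2.77), 'z': np.float64(-0.49), 'spin': np.float64(-0.067)}
{'x': np.float64(3.35), 'y': np.float64(-2.55), 'z': np.float64(-0.49), 'spin': np.float64(-0.067)}
{'x': np.float64(3.51), 'y': np.float64(-2.32), 'z': np.float64(-0.49), 'spin': np.float64(-0.067)}
{'x': np.float64(3.66), 'y': np.float64(-2.08), 'z': np.float64(-0.49), 'spin': np.float64(-0.067)}
{'x': np.float64(3.79), 'y': np.float64(-1.83), 'z': np.float64(-0.49), 'spin': np.float64(-0.067)}
{'x': np.float64(3.91), 'y': np.float64(-1.57), 'z': np.float64(-0.49), 'spin': np.float64(-0.067)}
{'x': np.float64(4.0), 'y': np.float64(-1.3), 'z': np.float64(-0.49), 'spin': np.float64(-0.067)}
{'x': np.float64(4.08), 'y': np.float64(-1.03), 'z': np.float64(-0.49), 'spin': np.float64(-0.067)}
{'x': np.float64(4.14), 'y': np.float64(-0.75), 'z': np.float64(-0.49), 'spin': np.float64(-0.067)}
{'x': np.float64(4.18), 'y': np.float64(-0.47), 'z': np.float64(-0.49), 'spin': np.float64(-0.067)}
{'x': np.float64(4.21), 'y': np.float64(-0.19), 'z': np.float64(-0.49), 'spin': np.float64(-0.067)}
{'x': np.float64(4.21), 'y': np.float64(0.1), 'z': np.float64(-0.49), 'spin': np.float64(-0.067)}
{'x': np.float64(4.19), 'y': np.float64(0.38), 'z': np.float64(-0.49), 'spin': np.float64(-0.067)}
{'x': np.float64(4.16), 'y': np.float64(0.66), 'z': np.float64(-0.49), 'spin': np.float64(-0.067)}
{'x': np.float64(4.1), 'y': np.float64(0.94), 'z': np.float64(-0.49), 'spin': np.float64(-0.067)}
{'x': np.float64(4.03), 'y': np.float64(1.22), 'z': np.float64(-0.49), 'spin': np.float64(-0.067)}
{'x': np.float64(3.94), 'y': np.float64(1.49), 'z': np.float64(-0.49), 'spin': np.float64(-0.067)}
{'x': np.float64(3.83), 'y': np.float64(1.75), 'z': np.float64(-0.49), 'spin': np.float64(-0.067)}
```

```bash
python3 -m crank '[{"x":3.2,"y":-2.8,"z":-1,"spin":-0.067},{"x":3.3,"y":-2.6,"z":-1,"spin":-0.067},{"x":3.5,"y":-2.3,"z":-1,"spin":-0.067},{"x":3.7,"y":-2.1,"z":-1,"spin":-0.067},{"x":3.8,"y":-1.8,"z":-1,"spin":-0.067}]' 60
python3 -m crank '[{"x":3.9,"y":-1.6,"z":-1,"spin":-0.067},{"x":4.0,"y":-1.3,"z":-1,"spin":-0.067},{"x":4.1,"y":-1.0,"z":-1,"spin":-0.067},{"x":4.1,"y":-0.8,"z":-1,"spin":-0.067},{"x":4.2,"y":-0.5,"spin":-0.067}]'
python3 plan.py 590 10 320 1.49 8
```

```text
clock: 1.45
eef_pos: [292.7, -447.0, 281.9]
tool_rot: [3.141, -0.0, 0.613]
force: [0.5, -0.2, 1.2]
width: 51.3
1.45 [ 292.7 -447.   281.9] [ 3.141 -0.     0.613] [ 0.5 -0.2  1.2] 51.3
{'x': np.float64(6.33), 'y': np.float64(-2.53), 'z': np.float64(-0.48), 'spin': np.float64(-0.11)}
{'x': np.float64(6.57), 'y': np.float64(-1.82), 'z': np.float64(-0.48), 'spin': np.float64(-0.11)}
{'x': np.float64(6.73), 'y': np.float64(-1.1), 'z': np.float64(-0.48), 'spin': np.float64(-0.11)}
{'x': np.float64(6.81), 'y': np.float64(-0.35), 'z': np.float64(-0.48), 'spin': np.float64(-0.11)}
{'x': np.float64(6.8), 'y': np.float64(0.39), 'z': np.float64(-0.48), 'spin': np.float64(-0.11)}
{'x': np.float64(6.72), 'y': np.float64(1.13), 'z': np.float64(-0.48), 'spin': np.float64(-0.11)}
{'x': np.float64(6.56), 'y': np.float64(1.86), 'z': np.float64(-0.48), 'spin': np.float64(-0.11)}
{'x': np.float64(6.31), 'y': np.float64(2.57), 'z': np.float64(-0.48), 'spin': np.float64(-0.11)}invalid input at $[4]: expected keys x, y, z, spin
```

```bash
python3 -m crank '[{"x":3.9,"y":-1.6,"z":-0.5,"spin":-0.067},{"x":4.0,"y":-1.3,"z":-0.5,"spin":-0.067},{"x":4.1,"y":-1.0,"z":-0.5,"spin":-0.067},{"x":4.1,"y":-0.8,"z":-0.5,"spin":-0.067},{"x":4.2,"y":-0.5,"z":-0.5,"spin":-0.067}]'
python3 -m crank '[{"x":4.2,"y":-0.2,"z":-0.3,"spin":-0.067},{"x":4.2,"y":0.1,"z":-0.3,"spin":-0.067},{"x":4.2,"y":0.4,"z":-0.3,"spin":-0.067},{"x":4.2,"y":0.7,"z":-0.3,"spin":-0.067},{"x":4.1,"y":0.9,"z":-0.3,"spin":-0.067}]'
python3 plan.py 590 0 320 1.49 3
```

```text
clock: 1.95
eef_pos: [407.1, -270.5, 306.9]
tool_rot: [3.141, 0.0, 0.948]
force: [1.1, -1.2, 0.7]
width: 51.3
clock: 2.45
eef_pos: [523.1, -94.3, 321.8]
tool_rot: [3.141, 0.0, 1.283]
force: [0.6, 0.3, 0.2]
width: 51.0
2.45 [523.1 -94.3 321.8] [3.141 0.    1.283] [0.6 0.3 0.2] 51.0
{'x': np.float64(3.65), 'y': np.float64(1.25), 'z': np.float64(0.06), 'spin': np.float64(-0.069)}
{'x': np.float64(3.55), 'y': np.float64(1.5), 'z': np.float64(0.06), 'spin': np.float64(-0.069)}
{'x': np.float64(3.44), 'y': np.float64(1.74), 'z': np.float64(0.06), 'spin': np.float64(-0.069)}
```

```bash
python3 -m crank '[{"x":3.6,"y":1.2,"z":0,"spin":-0.069},{"x":3.5,"y":1.5,"z":0,"spin":-0.069},{"x":3.4,"y":1.7,"z":0,"spin":-0.069},{"x":0,"y":0,"z":0,"spin":0}]'
python3 - <<'E'
from h import *
c,im=snap("wrist","w1.png")
for t in ["lock_bush","lock_pin","pin_hole","wheel_axis"]:
    print(t,[(np.round(q["point"],1).tolist(),round(q["score"],2)) for q in vision.place_of(t,"wrist")[:3]])
import pickle;pickle.dump(c,open("c1.pkl","wb"));print(c)
E
```

```text
clock: 2.85
eef_pos: [590.3, 3.8, 321.3]
tool_rot: [3.14, -0.005, 1.497]
force: [-1.3, 0.3, 0.0]
width: 51.0
lock_bush [([339.2, 158.0], 0.83)]
lock_pin [([216.4, 110.0], 0.97), ([321.4, 301.3], 0.93), ([338.2, 155.1], 0.72)]
pin_hole [([245.3, 32.9], 0.78)]
wheel_axis [([335.0, 231.7], 0.71)]
{'vfov': 64.21554379541458, 'cx': 320.3280772156258, 'cy': 196.1984841947473, 'distortion': array([-0.01928629,  0.        ,  0.        ,  0.        ,  0.        ]), 'eye': array([594.75167012,  84.36939926, 464.56834287]), 'rotation': array([-0.3237501 , -0.00210315, -0.07376682])}
```

View pics/w1.png

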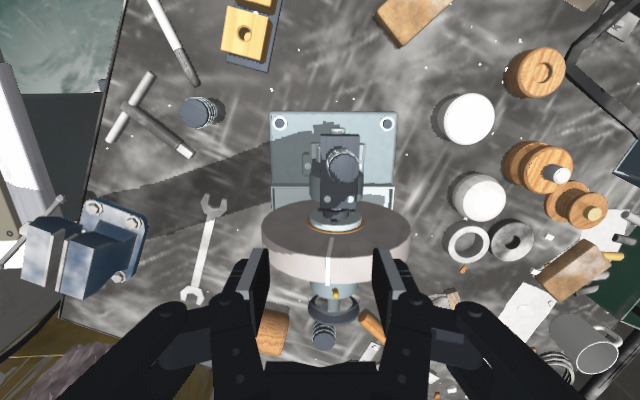

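Run:
```python
from h import *
import pickle;c=pickle.load(open("c1.pkl","rb"))
im=cv2.imread("pics/w1.png")
cv2.imwrite("pics/w1a.png",cv2.resize(im[100:300,250:430],None,fx=3,fy=3,interpolation=2))
cv2.imwrite("pics/w1b.png",cv2.resize(im[0:80,200:300],None,fx=6,fy=6,interpolation=2))
print("hole",atz(c,(245.3,33),48),"bush",atz(c,(339.2,158),172))
```

```text
hole [511.87051936 154.45032196  48.        ] bush [608.42025919  22.52809737 172.        ]
```

View pics/w1a.png

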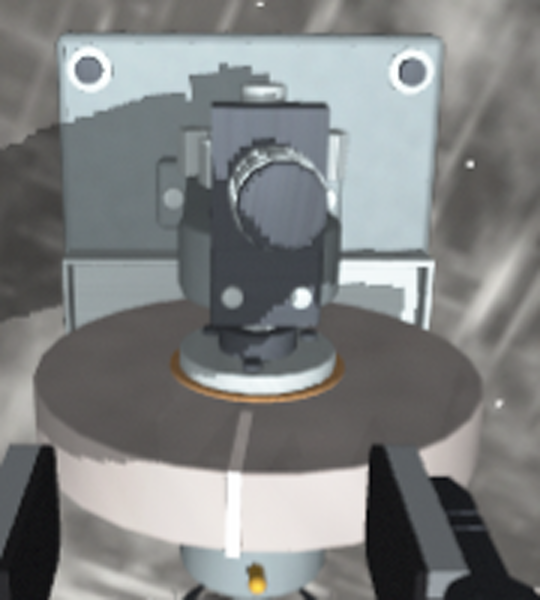

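View pics/w1b.png

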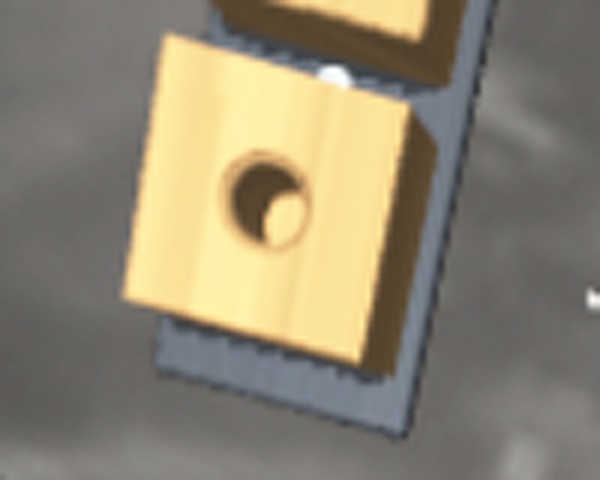

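```bash
python3 - <<'E'
from h import *
import pickle;c=pickle.load(open("c1.pkl","rb"))
f=lambda x,y:(x/3+250-.5,y/3+100-.5)
print("hole",atz(c,(243.9,32.8),48))
print("knobtop",atz(c,f(284,205),209))
print("brk corners",atz(c,f(211,103),172),atz(c,f(328,107),172))
print("bolts",atz(c,f(91,70),16),atz(c,f(412,72),16))
print("line rim",atz(c,f(233,555),209),atz(c,f(236,474),209))
E
python3 plan.py 610 20 230 1.49 4
```

```text
hole [510.24913893 154.79224456  48.        ]
knobtop [610.31023588  21.86255577 209.        ]
brk corners [592.08928439  46.09740501 172.        ] [627.42639232  42.28500284 172.        ]
bolts [536.76279616  44.79945502  16.        ] [684.05869919  33.03045131  16.        ]
line rim [588.92553748 -88.43028269 209.        ] [591.72849192 -60.07330266 209.        ]
3.1 [587.7  -4.4 321.3] [-3.141e+00  1.000e-03  1.485e+00] [ 0.2  0.2 -0.7] 51.2
{'x': np.float64(0.66), 'y': np.float64(0.5), 'z': np.float64(2.28), 'spin': np.float64(-0.001)}
{'x': np.float64(0.66), 'y': np.float64(0.5), 'z': np.float64(2.28), 'spin': np.float64(-0.001)}
{'x': np.float64(0.65), 'y': np.float64(0.5), 'z': np.float64(2.28), 'spin': np.float64(-0.001)}
{'x': np.float64(0.65), 'y': np.float64(0.5), 'z': np.float64(2.28), 'spin': np.float64(-0.001)}
```

```bash
python3 -m crank '[{"x":0.8,"y":0.6,"z":2.2,"spin":0},{"x":0.7,"y":0.5,"z":2.2,"spin":0},{"x":0.6,"y":0.5,"z":2.2,"spin":0},{"x":0.5,"y":0.4,"z":2.2,"spin":0},{"x":0,"y":0,"z":0,"spin":0}]'
python3 plan.py 609.5 22 178 1.49 3
python3 - <<'E'
from h import *
snap("wrist","w2.png")
E
```

```text
clock: 3.6
eef_pos: [608.4, 20.4, 230.7]
tool_rot: [-3.136, 0.001, 1.487]
force: [-0.3, -0.3, 0.1]
width: 51.3
3.6 [608.4  20.4 230.7] [-3.136e+00  1.000e-03  1.487e+00] [-0.3 -0.3  0.1] 51.3
{'x': np.float64(0.05), 'y': np.float64(0.03), 'z': np.float64(1.76), 'spin': np.float64(-0.001)}
{'x': np.float64(0.05), 'y': np.float64(0.03), 'z': np.float64(1.76), 'spin': np.float64(-0.001)}
{'x': np.float64(0.05), 'y': np.float64(0.03), 'z': np.float64(1.76), 'spin': np.float64(-0.001)}
```

View pics/w2.png

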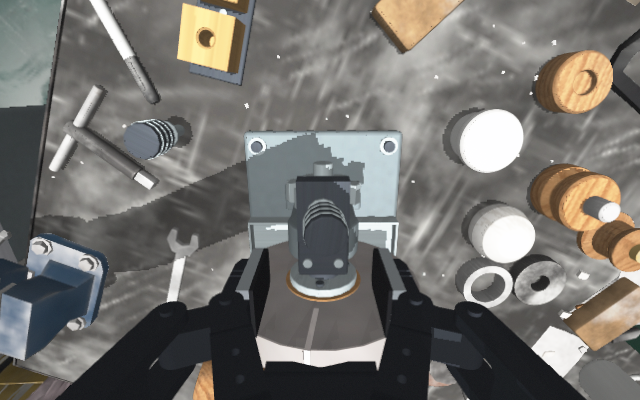

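The knob (326,225) sits between the fingers (258 and 393). I'll go down and close on it.

```bash
python3 -m crank '[{"x":0.1,"y":0.1,"z":1.8,"spin":0},{"x":0.1,"y":0,"z":1.8,"spin":0},{"x":0,"y":0,"z":1.7,"spin":0},{"x":0,"y":0,"z":0,"spin":0}]'
python3 -m crank '[{"x":0,"y":0,"z":0,"spin":0},{"x":0,"y":0,"z":0,"spin":0},{"x":0,"y":0,"z":0,"spin":0},{"x":0,"y":0,"z":0,"spin":0},{"x":0,"y":0,"z":0,"spin":0}]' 15
python3 plan.py 610 20 230 1.49 1
```

```text
clock: 4.05
eef_pos: [610.5, 22.0, 179.9]
tool_rot: [-3.139, 0.001, 1.486]
force: [-0.0, 0.8, 0.3]
width: 51.4
clock: 4.55
eef_pos: [611.4, 23.2, 182.3]
tool_rot: [3.141, 0.0, 1.487]
force: [-3.7, -1.0, 5.0]
width: 24.9
4.55 [611.4  23.2 182.3] [3.141 0.    1.487] [-3.7 -1.   5. ] 24.9
{'x': np.float64(-0.33), 'y': np.float64(-0.11), 'z': np.float64(-4.77), 'spin': np.float64(-0.003)}
```

```bash
python3 -m crank '[{"x":0,"y":0,"z":-1.0,"spin":0},{"x":0,"y":0,"z":-1.5,"spin":0},{"x":0,"y":0,"z":-2,"spin":0},{"x":0,"y":0,"z":-2,"spin":0},{"x":0,"y":0,"z":0,"spin":0}]'
python3 - <<'E'
from h import *
snap("wrist","w3.png");snap("scene","s3.png",(200,100,400,300),3)
E
python3 plan.py 510.5 154.6 150 1.24 5
```

```text
clock: 5.05
eef_pos: [613.9, 23.9, 249.4]
tool_rot: [3.134, -0.001, 1.488]
force: [0.5, 0.2, -0.7]
width: 24.6
5.15 [611.8  23.4 246.1] [ 3.14  -0.     1.488] [ 0.  -0.3 -1. ] 24.2
{'x': np.float64(2.45), 'y': np.float64(-2.24), 'z': np.float64(1.92), 'spin': np.float64(0.05)}
{'x': np.float64(2.33), 'y': np.float64(-2.36), 'z': np.float64(1.92), 'spin': np.float64(0.05)}
{'x': np.float64(2.21), 'y': np.float64(-2.47), 'z': np.float64(1.92), 'spin': np.float64(0.05)}
{'x': np.float64(2.09), 'y': np.float64(-2.58), 'z': np.float64(1.92), 'spin': np.float64(0.05)}
{'x': np.float64(1.96), 'y': np.float64(-2.68), 'z': np.float64(1.92), 'spin': np.float64(0.05)}
```

View pics/w3.png

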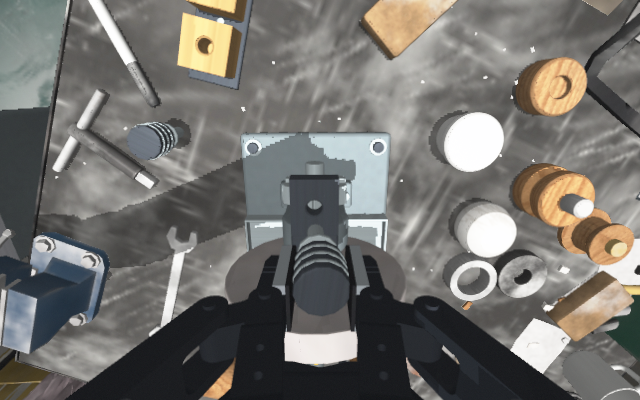

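View pics/s3.png

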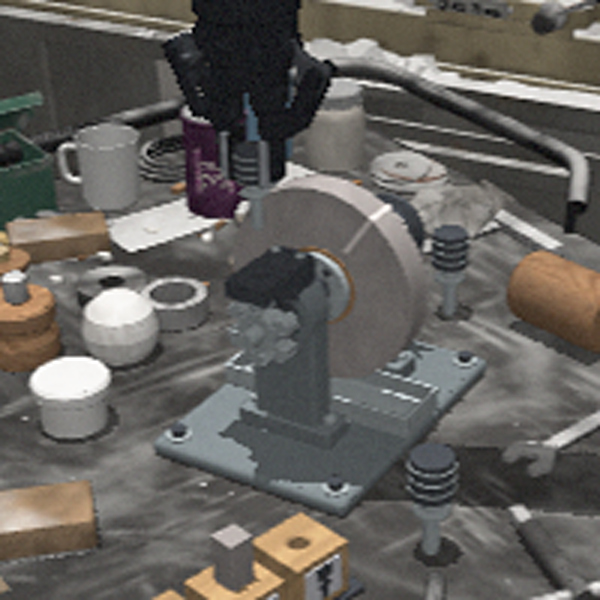

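```bash
python3 -m crank '[{"x":2.4,"y":-2.2,"z":1.2,"spin":0.05},{"x":2.3,"y":-2.3,"z":1.8,"spin":0.05},{"x":2.2,"y":-2.5,"z":2.2,"spin":0.05},{"x":2.1,"y":-2.6,"z":2.2,"spin":0.05},{"x":2.0,"y":-2.7,"z":2.2,"spin":0.05}]'
python3 -m crank '[{"x":0,"y":0,"z":0,"spin":0}]'
python3 plan.py 510.5 154.6 100 1.24 3
python3 - <<'E'
from h import *
c,_=snap("wrist","w4.png");print(c)
snap("scene","s4.png",(200,180,400,360),3); snap("top","t4.png",(180,120,400,300),3)
E
```

```text
clock: 5.65
eef_pos: [509.0, 154.8, 147.8]
tool_rot: [-3.14, 0.001, 1.235]
force: [0.5, 0.4, -1.2]
width: 24.8
clock: 5.75
eef_pos: [504.4, 158.4, 146.2]
tool_rot: [-3.133, 0.003, 1.245]
force: [-0.4, 0.2, -0.6]
width: 24.4
5.75 [504.4 158.4 146.2] [-3.133e+00  3.000e-03  1.245e+00] [-0.4  0.2 -0.6] 24.4
{'x': np.float64(-0.05), 'y': np.float64(0.23), 'z': np.float64(1.54), 'spin': np.float64(0.002)}
{'x': np.float64(-0.05), 'y': np.float64(0.23), 'z': np.float64(1.54), 'spin': np.float64(0.002)}
{'x': np.float64(-0.05), 'y': np.float64(0.23), 'z': np.float64(1.54), 'spin': np.float64(0.002)}
{'vfov': 64.21554379541458, 'cx': 320.3280772156258, 'cy': 196.1984841947473, 'distortion': array([-0.01928629,  0.        ,  0.        ,  0.        ,  0.        ]), 'eye': array([530.79970595, 235.5406297 , 288.83793864]), 'rotation': array([-0.33141352,  0.00802102, -0.32529901])}
```

View pics/w4.png

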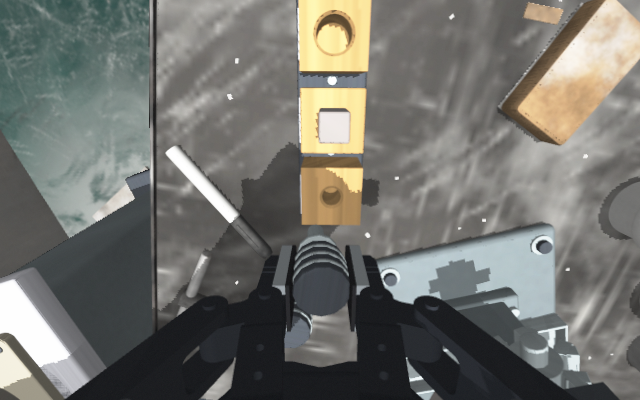

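View pics/s4.png

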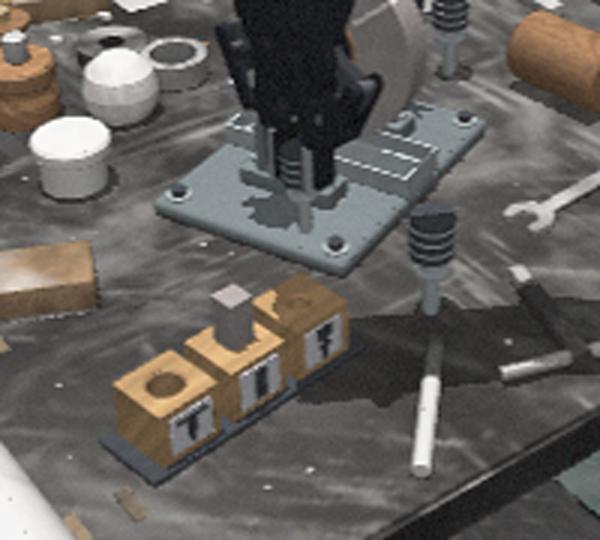

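View pics/t4.png

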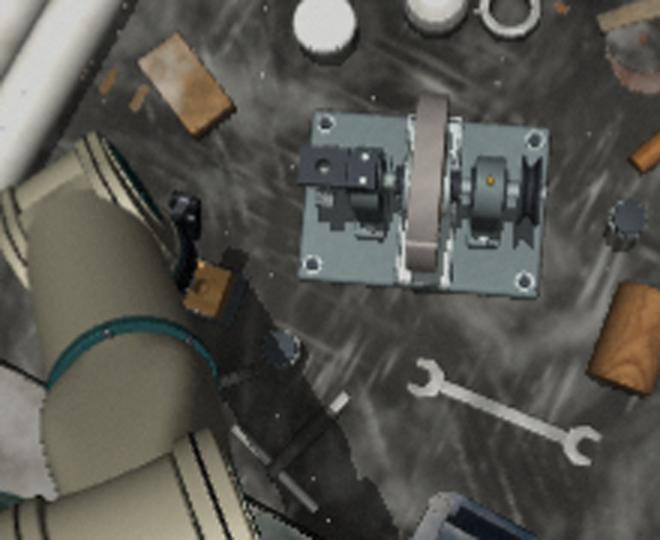

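Run:
```python
from h import *
im=cv2.imread("pics/w4.png");cv2.imwrite("pics/w4a.png",cv2.resize(im[170:330,270:380],None,fx=3.7,fy=3.7,interpolation=2))
s=ctrl.read_state();print(s["eef_pos"],s["tool_rot"],s["clock"])
c,im=snap("wrist","w5.png");print(c["eye"],c["rotation"])
s=ctrl.read_state();print(s["eef_pos"],s["tool_rot"],s["clock"])
p=np.array(s["eef_pos"]);
for dz in (28,33,38):print(dz,proj(c,p-[0,0,dz]))
print("knobtop",proj(c,p+[0,0,65-38]),"hole",atz(c,(331,195),48))
```

```text
[510.59640287 153.96576054 148.89815799] [-3.14137734e+00  8.24535299e-04  1.23827666e+00] 5.9
[536.35912957 230.99820208 291.73750901] [-3.29549147e-01 -3.22590133e-04 -3.32180187e-01]
[511.26738623 153.43122721 149.31162028] [3.14087961e+00 3.45468997e-04 1.23676605e+00] 5.95
28 [[322.90926422 233.50933313]]
33 [[322.84323379 229.91304639]]
38 [[322.78035608 226.48894198]]
knobtop [[323.93657037 289.52657684]] hole [517.72473182 150.32281218  48.        ]
```

View pics/w4a.png

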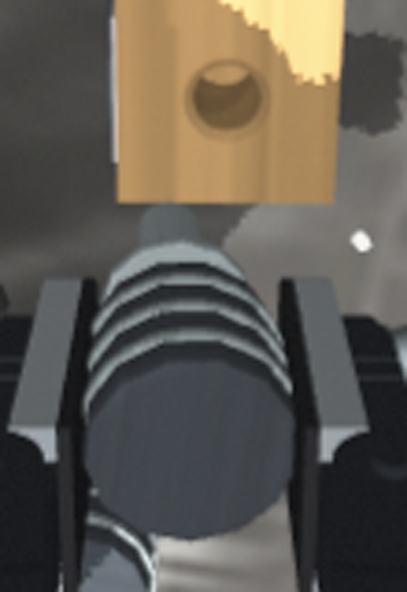

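Run:
```python
import cv2
im=cv2.imread("pics/w5.png");cv2.imwrite("pics/w5a.png",cv2.resize(im[150:330,260:380],None,fx=3.3,fy=3.3,interpolation=2))
```

```text
(no output)
```

View pics/w5a.png

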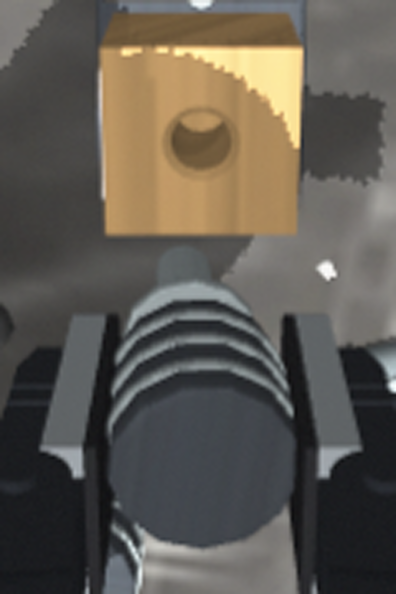

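Run:
```python
from h import *
c=vision.calibration("wrist"); s=ctrl.read_state();p=np.array(s["eef_pos"]);print(p,s["clock"],c["eye"])
h=atz(c,(320.4,191.6),48);k=atz(c,(320.9,290.4),p[2]+27)
w=s["tool_rot"][2];X=np.array([np.cos(w),np.sin(w)]);Y=np.array([np.sin(w),-np.cos(w)])
t=atz(c,(315.7,226.5),p[2]-38)
for n,q in dict(hole=h,knob=k,tip=t).items(): print(n,q,"tool xy:",(q-p)[:2]@X,(q-p)[:2]@Y)
```

```text
[511.26738623 153.43122721 149.31162028] 5.95 [536.99539694 230.44063122 292.17375861]
hole [511.31360222 155.2503948   48.        ] tool xy: 1.7337718504512567 -0.5527583567305063
knob [510.45203387 152.67930493 176.31162028] tool xy: -0.977678430891869 -0.5237666309025267
tip [507.77266759 154.21006581 111.31162028] tool xy: -0.4099635406586557 -3.556905655465723
```

```bash
python3 -m crank '[{"x":0.2,"y":0.3,"z":1.4,"spin":0},{"x":0,"y":0,"z":1.6,"spin":0},{"x":0,"y":0,"z":1.6,"spin":0},{"x":0,"y":0,"z":0.8,"spin":0},{"x":0,"y":0,"z":0,"spin":0}]'
python3 -m crank '[{"x":0,"y":0,"z":0,"spin":0},{"x":0,"y":0,"z":0,"spin":0}]'
python3 - <<'E'
from h import *
c,im=snap("wrist","w6.png",(240,120,400,320),3);snap("scene","s6.png",(240,200,360,320),5)
s=ctrl.read_state();print(s["eef_pos"],s["tool_rot"],s["force"],c["eye"],c["rotation"])
E
```

```text
clock: 6.45
eef_pos: [513.7, 154.3, 94.0]
tool_rot: [-3.14, 0.002, 1.237]
force: [-0.7, -0.3, -1.6]
width: 24.5
clock: 6.65
eef_pos: [514.6, 155.3, 95.9]
tool_rot: [3.14, -0.001, 1.237]
force: [0.2, 0.1, -0.6]
width: 24.6
[514.52740207 155.38073764  95.99731141] [ 3.14041374e+00 -8.52824290e-04  1.23762977e+00] [-0.89619367 -0.20114886 -1.18021746] [540.21202812 232.22440042 238.90765439] [-0.32775155 -0.00166888 -0.33299253]
```

View pics/w6.png

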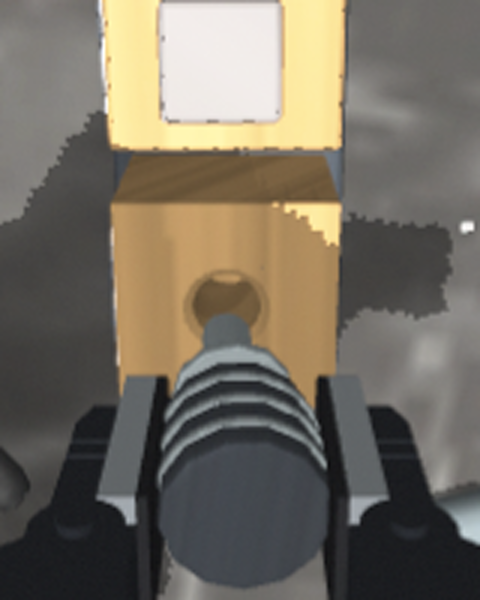

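View pics/s6.png

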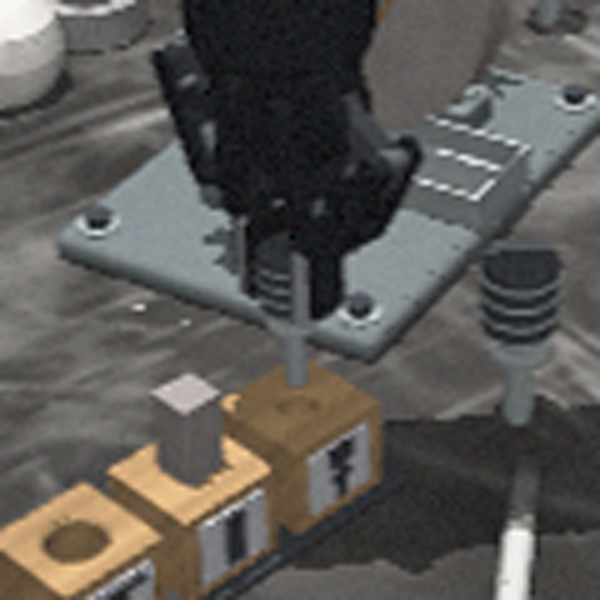

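Run:
```python
from h import *
c=vision.calibration("wrist")
h=atz(c,(240+226/3-.5,120+303/3-.5),48);print(h)
for z in (54,58,62):
    q=proj(c,[h[0],h[1],z])[0]; print(z,(q-[239.5,119.5])*3)
p=ctrl.read_state()["eef_pos"]
# known-size hints
print("tip if under TCP",[ (proj(c,[p[0],p[1],z])[0]-[239.5,119.5])*3 for z in (54,58,62)])
```

```text
[510.33282033 156.20766564  48.        ]
54 [225.58371174 314.22402347]
58 [225.29296219 322.06442964]
62 [224.99091674 330.21046712]
tip if under TCP [array([245.68941104, 311.64203407]), array([245.78347736, 319.44045075]), array([245.88120829, 327.54317871])]
```

```bash
python3 -m crank '[{"x":0.1,"y":0,"z":0.5,"spin":0},{"x":0,"y":0,"z":0.6,"spin":0},{"x":0,"y":0,"z":0.4,"spin":0},{"x":0,"y":0,"z":0,"spin":0}]'
python3 - <<'E'
from h import *
c,im=snap("wrist","w7.png",(240,120,400,320),3);snap("scene","s7.png",(240,200,360,320),5)
s=ctrl.read_state();print(s["eef_pos"],s["tool_rot"],s["force"])
E
```

```text
clock: 7.15
eef_pos: [513.7, 156.0, 79.5]
tool_rot: [-3.14, 0.001, 1.238]
force: [-0.4, 0.3, -0.2]
width: 24.5
[514.1515276  156.16098081  80.04960541] [-3.14121596e+00  3.63196859e-04  1.23781745e+00] [ 0.24173354  0.23313257 -1.29089973]
```

View pics/w7.png

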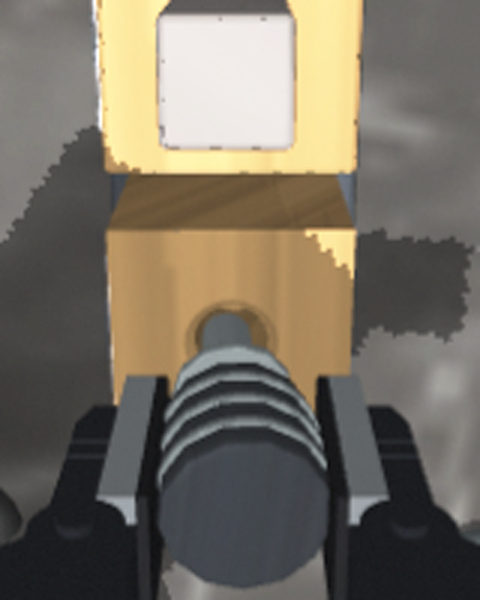

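View pics/s7.png

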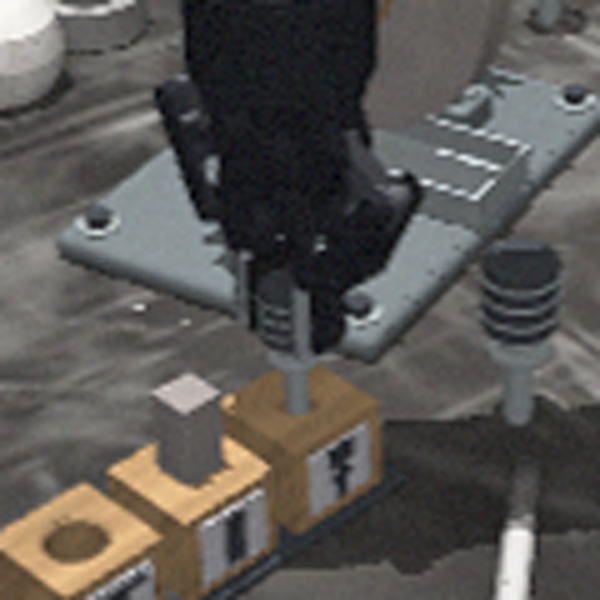

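```bash
python3 -m crank '[{"x":0,"y":0,"z":0.4,"spin":0},{"x":0,"y":0,"z":0.4,"spin":0},{"x":0,"y":0,"z":0,"spin":0}]'
python3 - <<'E'
from h import *
c,im=snap("wrist","w8.png",(240,120,400,320),3);snap("scene","s8.png",(240,200,360,320),5)
s=ctrl.read_state();print(s["eef_pos"],s["tool_rot"],s["force"])
E
```

```text
clock: 7.55
eef_pos: [513.9, 156.1, 71.8]
tool_rot: [-3.141, 0.001, 1.238]
force: [0.5, 0.0, -0.9]
width: 24.7
[514.2149652  156.20266634  72.16128574] [-3.14138084e+00  1.73596347e-04  1.23780359e+00] [ 0.12759212  0.04353166 -0.35384126]
```

View pics/w8.png

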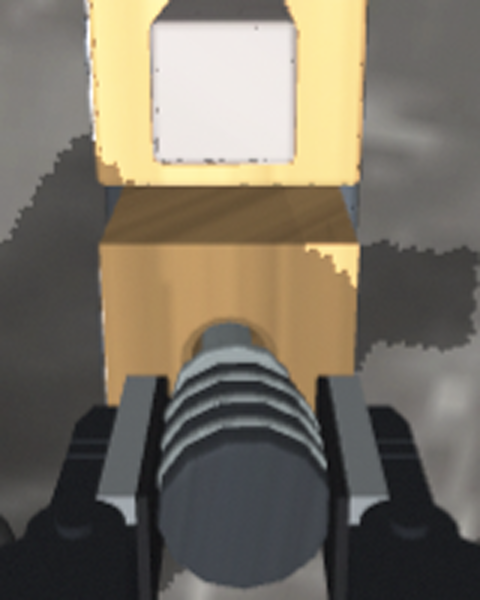

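View pics/s8.png

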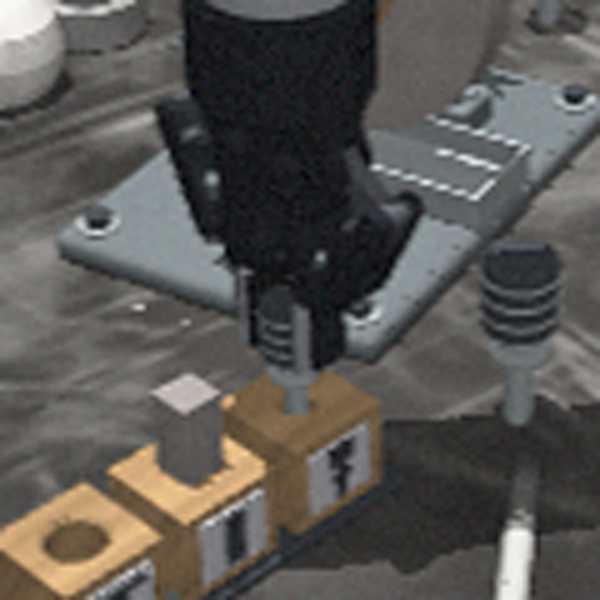

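```bash
python3 -m crank '[{"x":0,"y":0,"z":0.4,"spin":0},{"x":0,"y":0,"z":0.4,"spin":0},{"x":0,"y":0,"z":0.3,"spin":0},{"x":0,"y":0,"z":0,"spin":0}]'
python3 - <<'E'
from h import *
snap("scene","s9.png",(240,200,360,320),5)
s=ctrl.read_state();print(s["eef_pos"],s["tool_rot"],s["force"])
E
```

```text
clock: 8.05
eef_pos: [513.9, 156.1, 60.8]
tool_rot: [-3.141, 0.001, 1.238]
force: [-0.5, 0.4, -1.1]
width: 24.3
[514.07568781 156.16841546  60.98897525] [-3.14110792e+00  4.04662334e-04  1.23787858e+00] [ 0.14586256 -0.08984031 -1.08469283]
```

View pics/s9.png

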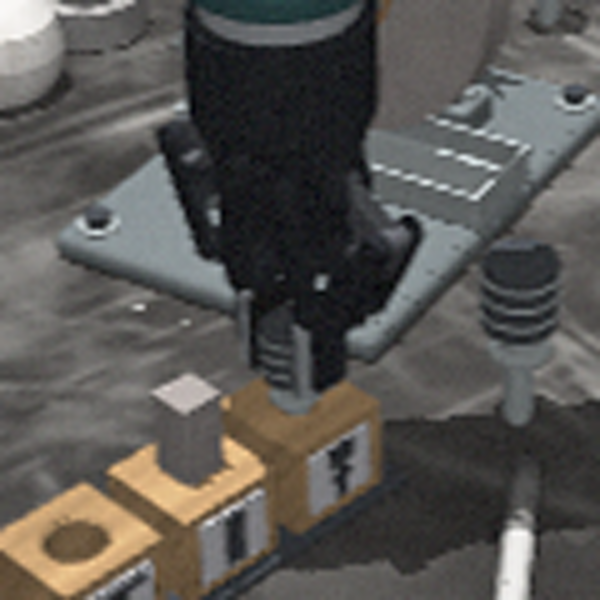

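```bash
python3 -m crank '[{"x":0,"y":0,"z":0.2,"spin":0},{"x":0,"y":0,"z":0.1,"spin":0},{"x":0,"y":0,"z":0,"spin":0}]'
python3 -m crank '[{"x":0,"y":0,"z":0,"spin":0},{"x":0,"y":0,"z":0,"spin":0},{"x":0,"y":0,"z":0,"spin":0}]' 62
python3 - <<'E'
from h import *
snap("scene","s10.png",(200,100,400,300),3);snap("wrist","w10.png",(240,120,400,320),3)
E
```

```text
clock: 8.4
eef_pos: [514.4, 156.2, 58.4]
tool_rot: [3.141, -0.0, 1.238]
force: [-0.3, 0.2, -1.2]
width: 24.5
clock: 8.7
eef_pos: [514.4, 156.2, 58.4]
tool_rot: [3.141, -0.0, 1.238]
force: [-0.4, 0.0, 0.2]
width: 53.3
```

View pics/s10.png

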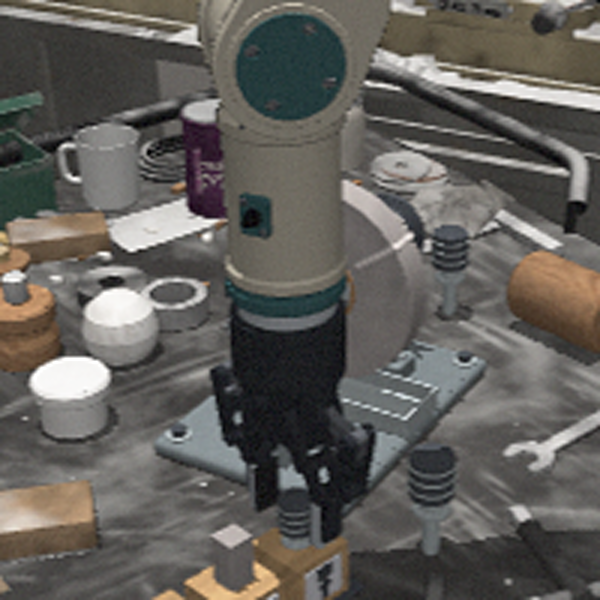

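View pics/w10.png

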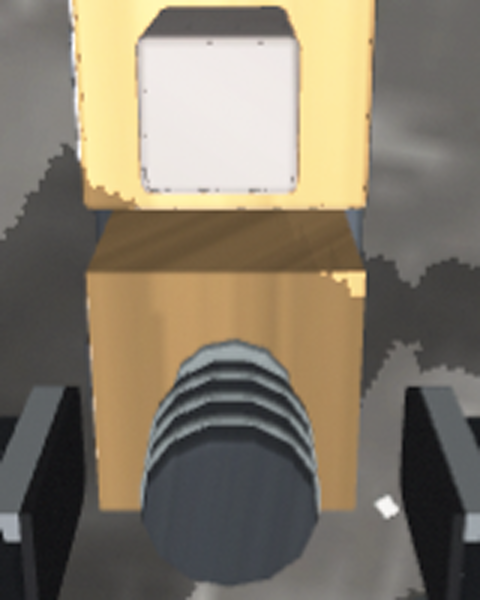

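```bash
python3 -m crank '[{"x":0,"y":0,"z":-1.5,"spin":0},{"x":0,"y":0,"z":-3,"spin":0},{"x":0,"y":0,"z":-4,"spin":0},{"x":0,"y":0,"z":-4.5,"spin":0},{"x":0,"y":0,"z":-4.5,"spin":0}]'
python3 -m crank '[{"x":-1,"y":0,"z":-3,"spin":0.1},{"x":-2,"y":0,"z":-1,"spin":0.1},{"x":-3,"y":0,"z":0,"spin":0.1},{"x":-3,"y":0,"z":0,"spin":0.1},{"x":-3,"y":0,"z":0,"spin":0.1}]'
python3 - <<'E'
from h import *
c,_=snap("wrist","w11.png");snap("scene","s11.png",(200,100,400,300),3);c2,_=snap("top","t11.png",(180,110,400,300),3)
import pickle;pickle.dump(c,open("c11.pkl","wb"));print(ctrl.read_state()["eef_pos"])
E
```

```text
clock: 9.3
eef_pos: [513.8, 156.1, 234.9]
tool_rot: [-3.141, 0.0, 1.238]
force: [1.4, -0.5, -0.2]
width: 53.0
clock: 9.8
eef_pos: [449.0, 55.1, 273.5]
tool_rot: [3.141, -0.0, 0.733]
force: [0.3, 0.4, 0.1]
width: 53.2
[448.58211272  54.89785762 273.57487424]
```

View pics/s11.png

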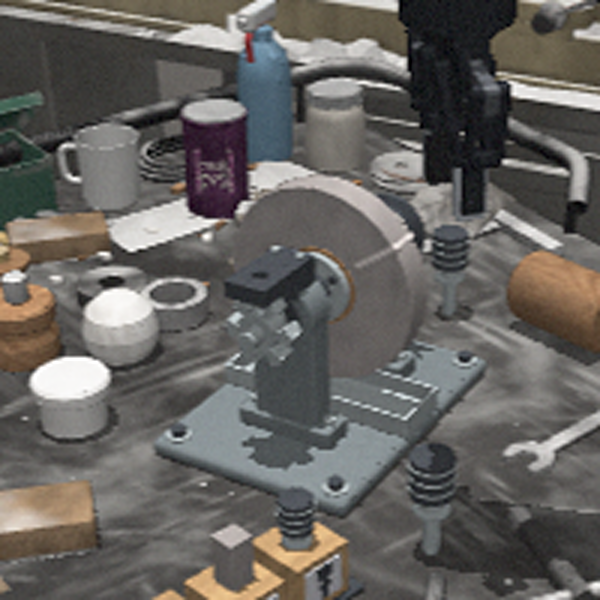

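View pics/t11.png

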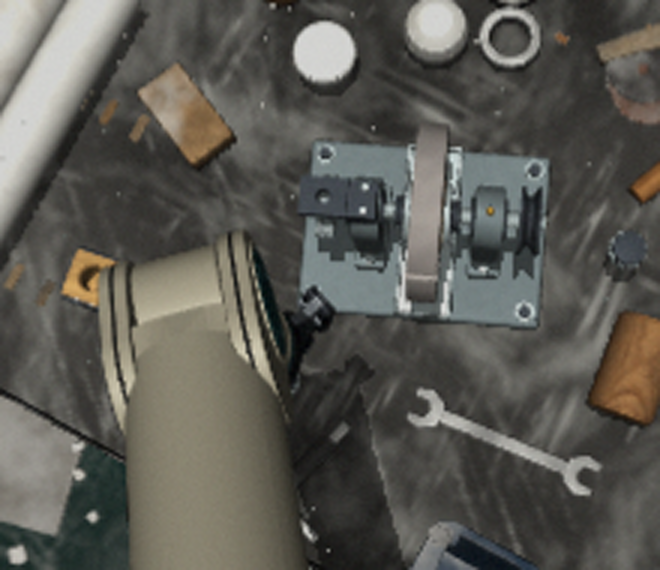

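View pics/w11.png

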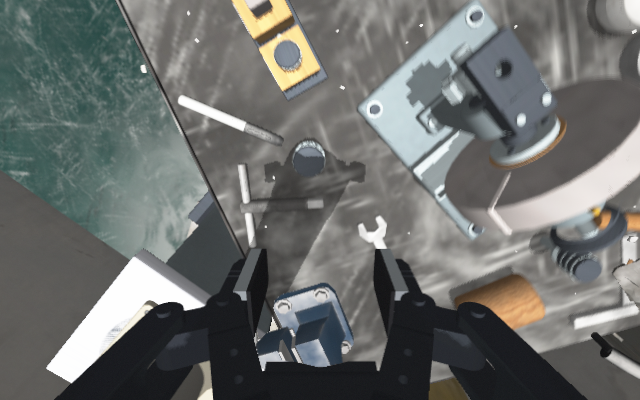

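```bash
cat > wh.py <<'E'
from h import *
yaw=-0.079
ex=np.array([np.cos(yaw),np.sin(yaw),0]);ey=np.array([-np.sin(yaw),np.cos(yaw),0]);ez=np.array([0,0,1.])
C=np.array([602,-73.7,125.])
def W(th,r,y): th=np.radians(th);return C+r*(np.sin(th)*ex+np.cos(th)*ez)+y*ey
if __name__=="__main__":
    c=vision.calibration("scene")
    for th in range(-75,-40,5): print(th,*[np.round((proj(c,W(th,r,y))[0]-[199.5,99.5])*3,0) for r,y in((85,-14),(85,14),(40,14))])
    s=vision.get_image("scene")
    print("unlocked start"); 
    import pickle;c=pickle.load(open("c11.pkl","rb"))
    for th in range(-75,-40,5): print(th,*[np.round(proj(c,W(th,r,y))[0],0) for r,y in((85,-14),(85,14),(40,14))])
    c=vision.calibration("scene")
    for th in (-10,-5,0): print(th,*[np.round((proj(c,W(th,r,y))[0]-[169.5,139.5])*[3,2.8],0) for r,y in((85,-14),(85,14),(40,14))])
E
python3 wh.py
```

```text
-75 [427. 269.] [411. 284.] [362. 284.]
-70 [425. 261.] [408. 275.] [361. 280.]
-65 [422. 252.] [405. 267.] [359. 276.]
-60 [418. 244.] [401. 258.] [358. 272.]
-55 [414. 236.] [397. 250.] [355. 269.]
-50 [409. 228.] [391. 241.] [353. 265.]
-45 [403. 220.] [386. 234.] [351. 261.]
unlocked start
-75 [480. 225.] [462. 205.] [496. 169.]
-70 [485. 227.] [468. 206.] [499. 169.]
-65 [492. 228.] [474. 206.] [502. 169.]
-60 [499. 229.] [481. 207.] [505. 169.]
-55 [507. 229.] [489. 206.] [509. 168.]
-50 [516. 228.] [497. 205.] [513. 168.]
-45 [525. 227.] [506. 203.] [517. 166.]
-10 [443.  57.] [425.  69.] [417. 114.]
-5 [435.  54.] [417.  66.] [413. 113.]
0 [427.  52.] [408.  64.] [410. 112.]
```

```bash
python3 plan.py 637 -76.5 260 -0.079 6
```

```text
10.0 [449.7  56.2 273.7] [ 3.141e+00 -1.000e-03  7.380e-01] [ 0.7 -0.4 -0.6] 52.7
{'x': np.float64(0.82), 'y': np.float64(3.74), 'z': np.float64(0.23), 'spin': np.float64(0.136)}
{'x': np.float64(1.32), 'y': np.float64(3.59), 'z': np.float64(0.23), 'spin': np.float64(0.136)}
{'x': np.float64(1.8), 'y': np.float64(3.38), 'z': np.float64(0.23), 'spin': np.float64(0.136)}
{'x': np.float64(2.24), 'y': np.float64(3.1), 'z': np.float64(0.23), 'spin': np.float64(0.136)}
{'x': np.float64(2.64), 'y': np.float64(2.77), 'z': np.float64(0.23), 'spin': np.float64(0.136)}
{'x': np.float64(2.99), 'y': np.float64(2.39), 'z': np.float64(0.23), 'spin': np.float64(0.136)}
```

```bash
python3 -m crank '[{"x":0.8,"y":3.7,"z":0.2,"spin":0.136},{"x":1.3,"y":3.6,"z":0.2,"spin":0.136},{"x":1.8,"y":3.4,"z":0.2,"spin":0.136},{"x":2.2,"y":3.1,"z":0.2,"spin":0.136},{"x":2.6,"y":2.8,"z":0.2,"spin":0.136}]' 53
python3 -m crank '[{"x":3.0,"y":2.4,"z":0.2,"spin":0.136},{"x":0,"y":0,"z":0,"spin":0},{"x":0,"y":0,"z":0,"spin":0},{"x":0,"y":0,"z":0,"spin":0}]'
python3 plan.py 637 -76.5 169 -0.079 5
python3 - <<'E'
from wh import *
c,_=snap("wrist","w12.png");snap("scene","s12.png",(200,100,400,300),3)
s=ctrl.read_state();print(s["eef_pos"],s["tool_rot"],s["qpos"])
for P in [(0,85,14),(0,85,-14),(10,85,14),(10,85,-14),(30,85,14),(30,85,-14)]: print(P,proj(c,W(*P)))
E
```

```text
clock: 10.5
eef_pos: [606.9, -54.5, 263.0]
tool_rot: [-3.141, -0.001, 0.055]
force: [0.5, 0.7, -0.2]
width: 45.4
clock: 10.9
eef_pos: [635.6, -75.3, 261.0]
tool_rot: [-3.14, 0.001, -0.075]
force: [0.0, 0.2, -0.3]
width: 44.9
10.9 [635.6 -75.3 261. ] [-3.14e+00  1.00e-03 -7.50e-02] [ 0.   0.2 -0.3] 44.9
{'x': np.float64(0.03), 'y': np.float64(0.02), 'z': np.float64(1.84), 'spin': np.float64(0.001)}
{'x': np.float64(0.03), 'y': np.float64(0.02), 'z': np.float64(1.84), 'spin': np.float64(0.001)}
{'x': np.float64(0.03), 'y': np.float64(0.02), 'z': np.float64(1.84), 'spin': np.float64(0.001)}
{'x': np.float64(0.03), 'y': np.float64(0.02), 'z': np.float64(1.84), 'spin': np.float64(0.001)}
{'x': np.float64(0.03), 'y': np.float64(0.02), 'z': np.float64(1.84), 'spin': np.float64(0.001)}
[635.50742443 -75.60147429 261.56892851] [-3.14061480e+00  1.52833336e-04 -7.55352347e-02] [ 0.05462507  0.58477546  0.03433475  1.5105199  -0.02301523  1.04684379
 -1.55155428]
(0, 85, 14) [[298.95445492 263.5607046 ]]
(0, 85, -14) [[339.34335179 263.74480695]]
(10, 85, 14) [[298.6948681  243.59254106]]
(10, 85, -14) [[339.76151847 243.78036832]]
(30, 85, 14) [[298.94290139 200.29488529]]
(30, 85, -14) [[339.91608444 200.48363625]]
```

View pics/w12.png

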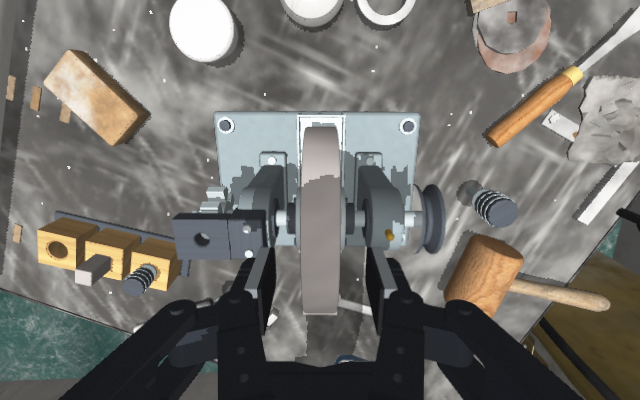

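View pics/s12.png

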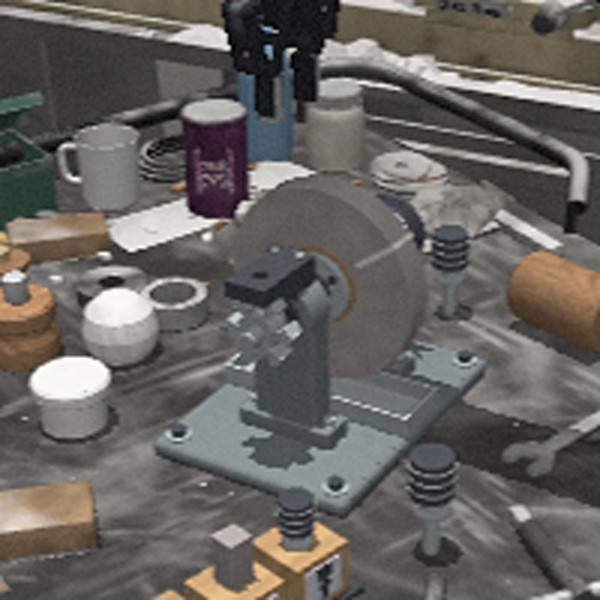

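```bash
python3 -m crank '[{"x":0,"y":0,"z":2,"spin":0},{"x":0.1,"y":0,"z":2.2,"spin":0},{"x":0,"y":0,"z":2.2,"spin":0},{"x":0,"y":0,"z":1.8,"spin":0},{"x":0,"y":0,"z":1.0,"spin":0}]'
python3 -m crank '[{"x":0,"y":0,"z":0,"spin":0},{"x":0,"y":0,"z":0,"spin":0},{"x":0,"y":0,"z":0,"spin":0},{"x":0,"y":0,"z":0,"spin":0}]' 20
python3 - <<'E'
from wh import *
snap("wrist","w13.png");snap("scene","s13.png",(200,100,400,300),3)
s=ctrl.read_state();print(s["eef_pos"],s["tool_rot"],s["force"])
E
```

```text
clock: 11.5
eef_pos: [635.8, -76.3, 168.3]
tool_rot: [-3.141, 0.002, -0.077]
force: [-0.2, 0.3, -1.0]
width: 45.3
clock: 11.9
eef_pos: [636.0, -75.1, 169.1]
tool_rot: [-3.139, 0.002, -0.077]
force: [-1.5, 5.5, -6.7]
width: 27.4
[635.96330464 -75.04806963 169.06455152] [-3.13924111e+00  2.28146927e-03 -7.68811562e-02] [-2.58255836  5.8220323  -6.53911925]
```

View pics/w13.png

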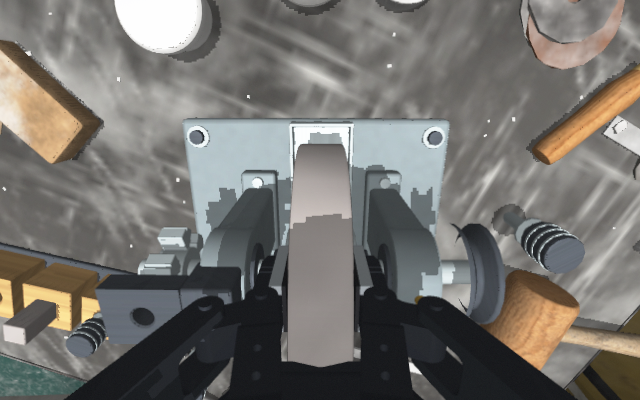

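View pics/s13.png

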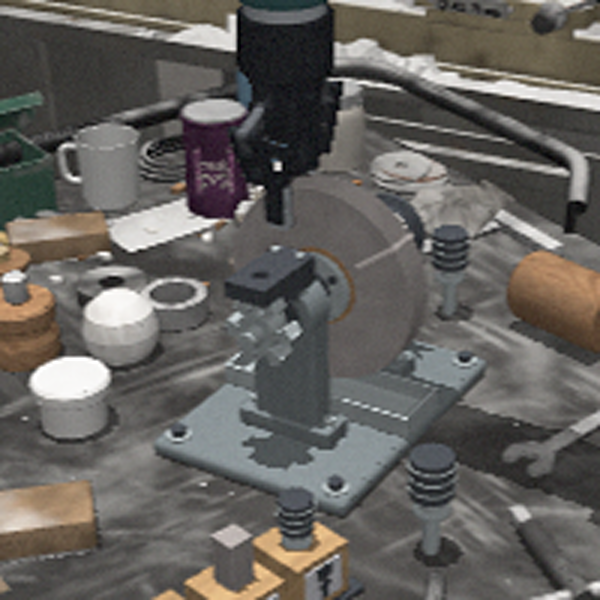

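```bash
python3 -c "
import numpy as np
a=np.radians(np.arange(29,-42,-5));x=7*np.sin(a);z=-7*np.cos(a)
print(np.round(np.diff(x),2),np.round(np.diff(z),2))"
```

```text
[-0.55 -0.57 -0.59 -0.6  -0.61 -0.61 -0.61 -0.6  -0.59 -0.58 -0.56 -0.54
 -0.51 -0.48] [-0.27 -0.22 -0.17 -0.12 -0.07 -0.02  0.04  0.09  0.14  0.19  0.24  0.29
  0.34  0.38]
```

```bash
python3 -m crank '[{"x":-0.55,"y":0,"z":-0.27,"spin":0},{"x":-0.57,"y":0,"z":-0.22,"spin":0},{"x":-0.59,"y":0,"z":-0.17,"spin":0},{"x":-0.6,"y":0,"z":-0.12,"spin":0},{"x":-0.61,"y":0,"z":-0.07,"spin":0}]'
python3 - <<'E'
from wh import *
snap("scene","s14.png",(200,100,400,300),3)
E
```

```text
clock: 12.5
eef_pos: [611.5, -73.1, 178.2]
tool_rot: [-3.139, -0.008, -0.077]
force: [9.0, 4.5, -14.4]
width: 27.1
```

View pics/s14.png

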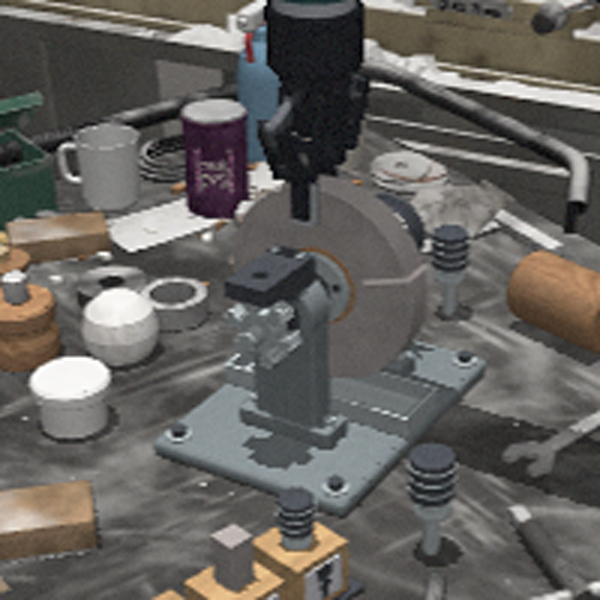

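```bash
python3 -m crank '[{"x":-0.61,"y":0,"z":-0.02,"spin":0},{"x":-0.61,"y":0,"z":0.04,"spin":0},{"x":-0.6,"y":0,"z":0.09,"spin":0},{"x":-0.59,"y":0,"z":0.14,"spin":0},{"x":-0.58,"y":0,"z":0.19,"spin":0}]'
python3 -m crank '[{"x":-0.56,"y":0,"z":0.24,"spin":0},{"x":-0.54,"y":0,"z":0.29,"spin":0},{"x":-0.51,"y":0,"z":0.34,"spin":0},{"x":-0.48,"y":0,"z":0.38,"spin":0},{"x":0,"y":0,"z":0,"spin":0}]'
python3 - <<'E'
from wh import *
snap("scene","s15.png",(200,100,400,300),3)
E
```

```text
clock: 13.05
eef_pos: [587.0, -71.1, 177.8]
tool_rot: [-3.139, -0.021, -0.077]
force: [10.1, 5.1, 5.8]
width: 27.1
clock: 13.55
eef_pos: [564.3, -69.3, 167.2]
tool_rot: [-3.139, -0.018, -0.077]
force: [0.4, 5.8, 21.2]
width: 26.8
```

View pics/s15.png

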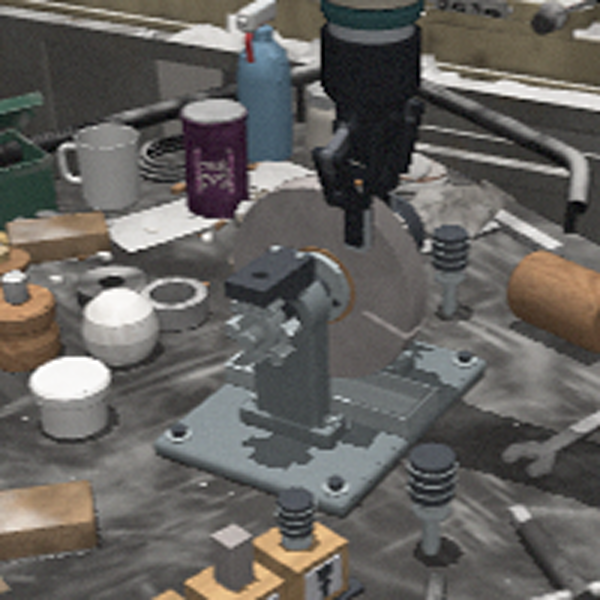

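```bash
python3 -m crank '[{"x":0,"y":0,"z":0,"spin":0},{"x":0,"y":0,"z":0,"spin":0}]' 53
python3 -m crank '[{"x":0.8,"y":0,"z":-0.6,"spin":0},{"x":1.2,"y":0,"z":-0.5,"spin":0},{"x":1.6,"y":0,"z":-0.3,"spin":0},{"x":1.8,"y":0,"z":0,"spin":0},{"x":1.8,"y":0,"z":0.4,"spin":0}]'
python3 - <<'E'
from wh import *
snap("scene","s16.png",(200,100,400,300),3)
c=vision.calibration("scene")
for th in range(-140,-65,5): print(th,*[np.round((proj(c,W(th,r,y))[0]-[199.5,99.5])*3,0) for r,y in((85,-14),(85,14),(40,14))])
E
python3 plan.py 634 -75 169 -0.077 2
```

```text
clock: 13.8
eef_pos: [558.3, -72.0, 162.6]
tool_rot: [3.141, -0.004, -0.078]
force: [-0.2, -0.2, 1.1]
width: 44.8
clock: 14.3
eef_pos: [630.7, -77.5, 171.8]
tool_rot: [3.141, -0.002, -0.079]
force: [0.3, -0.0, 1.1]
width: 45.1
-140 [397. 356.] [380. 371.] [348. 326.]
-135 [402. 352.] [386. 368.] [351. 324.]
-130 [408. 348.] [391. 364.] [354. 322.]
-125 [413. 343.] [396. 359.] [356. 319.]
-120 [417. 338.] [400. 353.] [358. 317.]
-115 [421. 332.] [404. 347.] [360. 314.]
-110 [424. 325.] [407. 340.] [361. 311.]
-105 [427. 318.] [410. 333.] [362. 307.]
-100 [429. 311.] [412. 326.] [363. 304.]
-95 [430. 303.] [413. 318.] [363. 300.]
-90 [430. 295.] [414. 310.] [364. 296.]
-85 [430. 287.] [413. 301.] [363. 292.]
-80 [429. 278.] [412. 293.] [363. 288.]
-75 [427. 269.] [411. 284.] [362. 284.]
-70 [425. 261.] [408. 275.] [361. 280.]
14.35 [633.4 -77.5 170.8] [ 3.141 -0.005 -0.078] [ 4.1 -0.1  0.3] 45.2
{'x': np.float64(0.02), 'y': np.float64(-0.13), 'z': np.float64(0.09), 'spin': np.float64(-0.001)}
{'x': np.float64(0.02), 'y': np.float64(-0.13), 'z': np.float64(0.09), 'spin': np.float64(-0.001)}
```

View pics/s16.png

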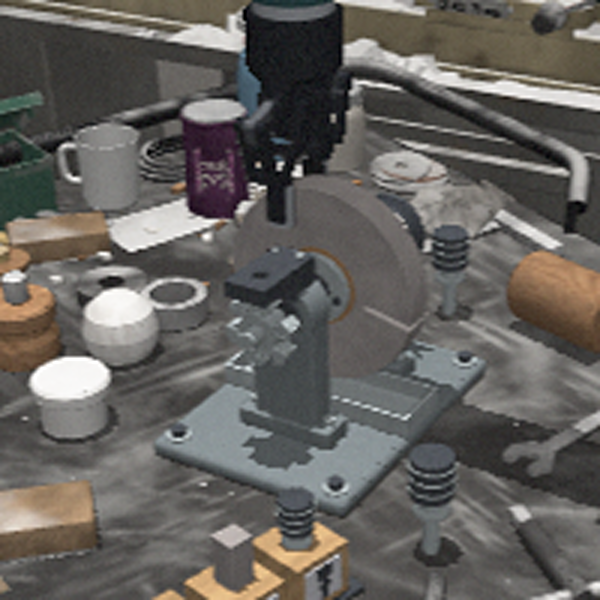

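```bash
python3 -m crank '[{"x":0,"y":0,"z":0,"spin":0},{"x":0,"y":0,"z":0,"spin":0},{"x":0,"y":0,"z":0,"spin":0}]' 20
python3 -m crank '[{"x":-0.55,"y":0,"z":-0.27,"spin":0},{"x":-0.57,"y":0,"z":-0.22,"spin":0},{"x":-0.59,"y":0,"z":-0.17,"spin":0},{"x":-0.6,"y":0,"z":-0.12,"spin":0},{"x":-0.61,"y":0,"z":-0.07,"spin":0}]'
python3 -m crank '[{"x":-0.61,"y":0,"z":-0.02,"spin":0},{"x":-0.61,"y":0,"z":0.04,"spin":0},{"x":-0.6,"y":0,"z":0.09,"spin":0},{"x":-0.59,"y":0,"z":0.14,"spin":0},{"x":-0.58,"y":0,"z":0.19,"spin":0}]'
python3 -m crank '[{"x":-0.56,"y":0,"z":0.24,"spin":0},{"x":-0.54,"y":0,"z":0.29,"spin":0},{"x":0,"y":0,"z":0,"spin":0}]'
python3 - <<'E'
from wh import *
snap("scene","s17.png",(200,100,400,300),3)
E
python3 -m crank '[{"x":0,"y":0,"z":0,"spin":0},{"x":0,"y":0,"z":0,"spin":0}]' 53
```

```text
clock: 14.65
eef_pos: [629.9, -74.6, 171.2]
tool_rot: [-3.139, -0.002, -0.078]
force: [3.5, 4.9, -2.5]
width: 27.2
clock: 15.15
eef_pos: [602.6, -72.4, 178.3]
tool_rot: [-3.139, -0.006, -0.077]
force: [11.1, 3.7, -16.6]
width: 27.0
clock: 15.65
eef_pos: [577.1, -70.4, 176.3]
tool_rot: [-3.139, -0.016, -0.077]
force: [14.5, 2.8, -9.0]
width: 26.9
clock: 15.95
eef_pos: [565.9, -69.4, 172.0]
tool_rot: [-3.139, -0.016, -0.077]
force: [12.0, 3.8, -2.2]
width: 26.9
clock: 16.2
eef_pos: [557.9, -71.6, 169.9]
tool_rot: [3.141, 0.002, -0.078]
force: [-1.2, -0.6, -0.3]
width: 45.3
```

View pics/s17.png

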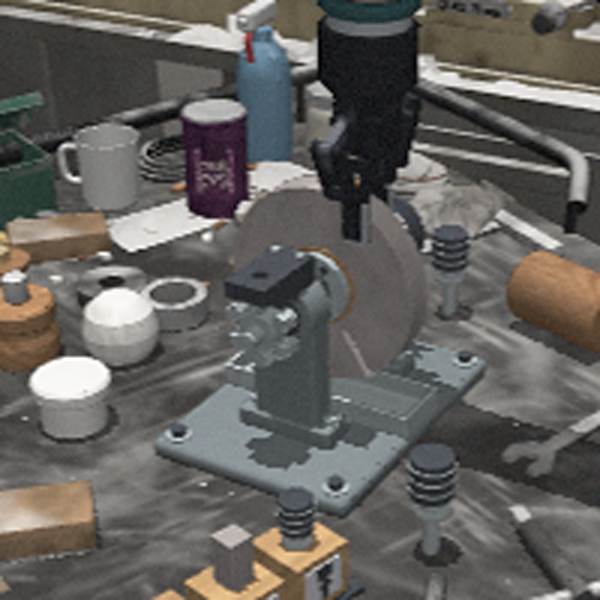

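```bash
python3 -m crank '[{"x":0.6,"y":0,"z":-0.2,"spin":0},{"x":0.8,"y":0,"z":-0.2,"spin":0},{"x":0.6,"y":0,"z":-0.2,"spin":0},{"x":0,"y":0,"z":0,"spin":0},{"x":0,"y":0,"z":0,"spin":0}]'
python3 -m crank '[{"x":0,"y":0,"z":0,"spin":0},{"x":0,"y":0,"z":0,"spin":0},{"x":0,"y":0,"z":0,"spin":0},{"x":0,"y":0,"z":0,"spin":0},{"x":0,"y":0,"z":0,"spin":0}]'
python3 -m crank '[{"x":0,"y":0,"z":0,"spin":0},{"x":0,"y":0,"z":0,"spin":0},{"x":0,"y":0,"z":0,"spin":0},{"x":0,"y":0,"z":0,"spin":0},{"x":0,"y":0,"z":0,"spin":0}]'
python3 - <<'E'
from wh import *
snap("scene","s18.png",(200,100,400,300),3)
E
for i in 1 2 3 4; do python3 -m crank '[{"x":0,"y":0,"z":0,"spin":0},{"x":0,"y":0,"z":0,"spin":0},{"x":0,"y":0,"z":0,"spin":0},{"x":0,"y":0,"z":0,"spin":0},{"x":0,"y":0,"z":0,"spin":0}]' | head -2; done
python3 - <<'E'
from wh import *
snap("scene","s19.png",(200,100,400,300),3)
print(ctrl.read_state()["eef_pos"])
E
```

```text
clock: 16.7
eef_pos: [579.0, -72.8, 175.6]
tool_rot: [3.142, 0.0, -0.078]
force: [-0.7, 0.0, 0.7]
width: 45.4
clock: 17.2
eef_pos: [578.9, -72.7, 175.7]
tool_rot: [-3.142, 0.0, -0.078]
force: [-0.5, 0.8, 0.8]
width: 45.4
clock: 17.7
eef_pos: [579.0, -72.8, 175.8]
tool_rot: [3.142, -0.0, -0.078]
force: [0.5, -0.6, 0.9]
width: 45.3
clock: 18.25
eef_pos: [579.0, -72.7, 175.7]
clock: 18.75
eef_pos: [579.0, -72.7, 175.7]
clock: 19.25
eef_pos: [579.0, -72.7, 175.7]
clock: 19.75
eef_pos: [579.0, -72.8, 175.7]
[579.04054092 -72.74941262 175.75323833]
```

View pics/s18.png

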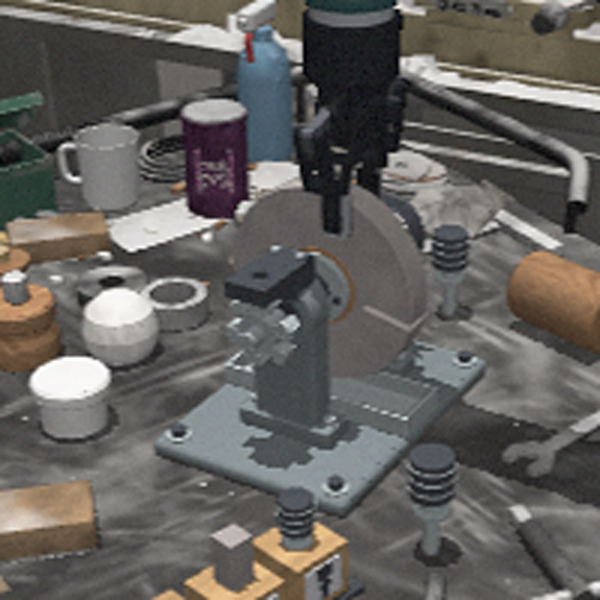

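View pics/s19.png

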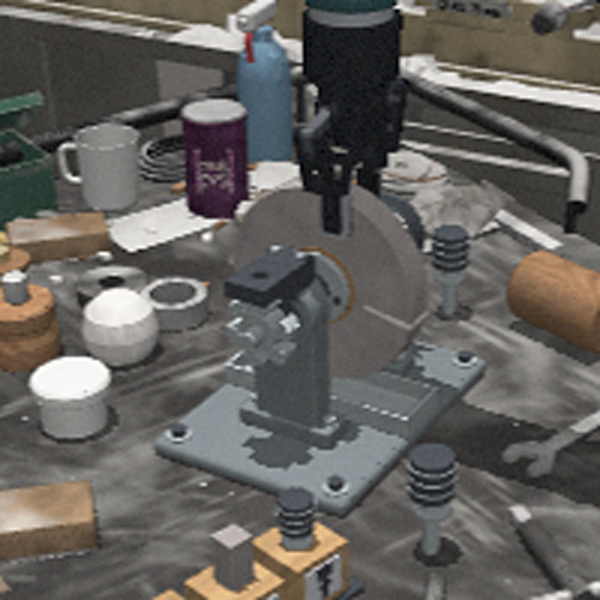

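The wheel stopped at about -54° from one side and -103° from the other. The heavy side is therefore down with the line at about -78.5°. I'll grip and turn it back by about 25°.

```bash
python3 -m crank '[{"x":0,"y":0,"z":0,"spin":0},{"x":0,"y":0,"z":0,"spin":0},{"x":0,"y":0,"z":0,"spin":0},{"x":0,"y":0,"z":0,"spin":0}]' 20
python3 -m crank '[{"x":0.58,"y":0,"z":-0.2,"spin":0},{"x":0.6,"y":0,"z":-0.14,"spin":0},{"x":0.6,"y":0,"z":-0.09,"spin":0},{"x":0.6,"y":0,"z":-0.03,"spin":0},{"x":0.6,"y":0,"z":0.03,"spin":0}]'
python3 -m crank '[{"x":0.3,"y":0,"z":0.04,"spin":0},{"x":0,"y":0,"z":0,"spin":0},{"x":0,"y":0,"z":0,"spin":0},{"x":0,"y":0,"z":0,"spin":0}]'
python3 - <<'E'
from wh import *
snap("scene","s20.png",(200,100,400,300),3)
print(ctrl.read_state()["eef_pos"])
E
```

```text
clock: 20.2
eef_pos: [579.3, -70.5, 176.2]
tool_rot: [-3.139, -0.0, -0.077]
force: [-0.8, 5.1, 5.1]
width: 26.9
clock: 20.7
eef_pos: [603.6, -72.5, 179.0]
tool_rot: [-3.139, 0.012, -0.077]
force: [-8.5, 6.1, 6.8]
width: 27.2
clock: 21.1
eef_pos: [607.9, -72.8, 178.7]
tool_rot: [-3.139, 0.009, -0.077]
force: [-5.8, 5.3, 4.1]
width: 27.2
[607.88262839 -72.79672162 178.73417649]
```

View pics/s20.png

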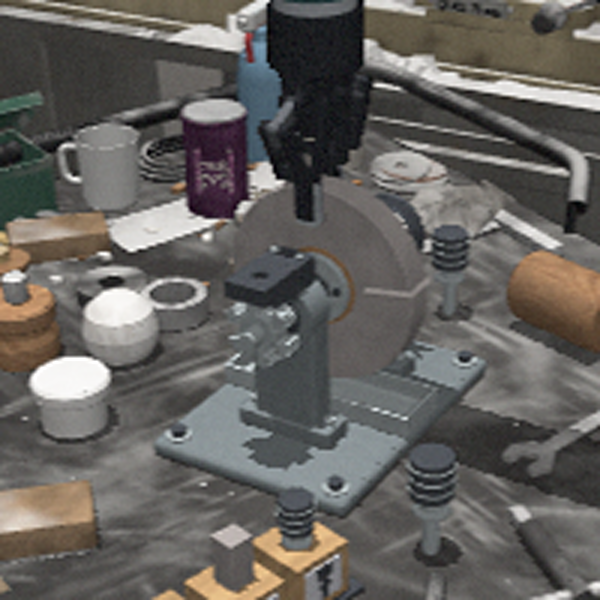

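```bash
python3 -m crank '[{"x":0.4,"y":0,"z":0.03,"spin":0},{"x":0,"y":0,"z":0,"spin":0},{"x":0,"y":0,"z":0,"spin":0},{"x":0,"y":0,"z":0,"spin":0},{"x":0,"y":0,"z":0,"spin":0}]'
python3 -m crank '[{"x":0,"y":0,"z":0,"spin":0},{"x":0,"y":0,"z":0,"spin":0},{"x":0,"y":0,"z":0,"spin":0},{"x":0,"y":0,"z":0,"spin":0},{"x":0,"y":0,"z":0,"spin":0}]'
python3 - <<'E'
from wh import *
snap("scene","s21.png",(240,180,380,320),5);snap("top","t21.png",(180,110,400,300),3)
print(ctrl.read_state()["clock"])
E
```

```text
clock: 21.65
eef_pos: [611.6, -73.1, 178.3]
tool_rot: [-3.139, 0.009, -0.077]
force: [-5.9, 5.7, 4.6]
width: 27.0
clock: 22.15
eef_pos: [611.6, -73.1, 178.3]
tool_rot: [-3.139, 0.01, -0.077]
force: [-5.2, 5.9, 3.9]
width: 27.2
22.25
```

View pics/s21.png

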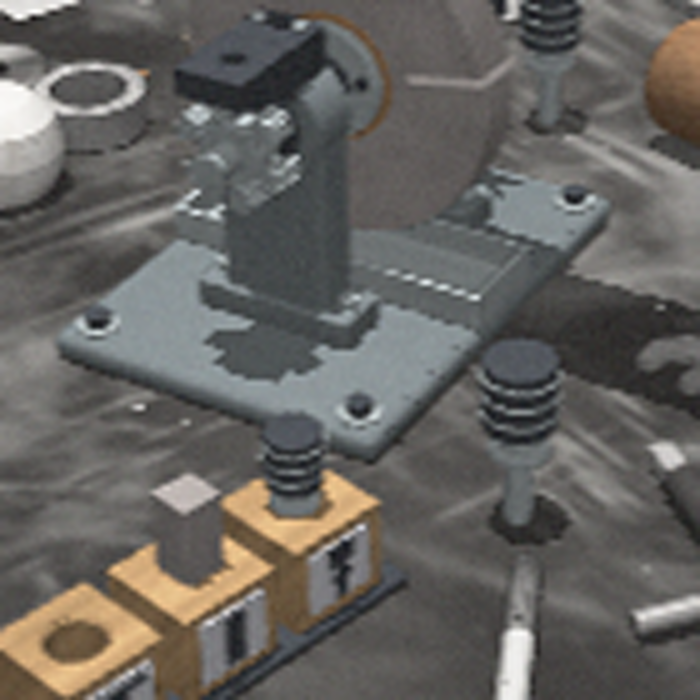

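```bash
python3 -c "
from cell import ctrl
print(ctrl.finish_job())"
```

```text
the job is handed in; nothing more can be done
None
```

I pulled the lock pin and stood it in its own block. The wheel is held by its stone rim with the heavy side close to straight down. I handed the job in at about 22 s; it reported no verdict.

- **Finding the heavy side:** once unlocked, the wheel crept round on its own and stopped with the witness line at about -54°. I turned it past the bottom by hand and let go, and it came back and stopped at about -103°. Halfway between, about -78.5°, puts the heavy side straight down.
- **Last wheel check:** the line reads about -80°, within 2° of that. The fingers are shut on the stone at 27 mm, and the arm had not moved over the last half second. My angle readings from the pictures are good to a few degrees.
- **Last pin check:** the scene picture shows the pin upright in its own block, shoulder on the wood and untouched.
- **Slips along the way:** one move was refused for a missing number and resent. The pin hung about 3° off upright in the grip, so I shifted 3 mm sideways before lowering it in.
- **Not measured:** the finger force on the stone (I only have the closed width and steady contact) and the positions of the tools. I never touched the tools.

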